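# Sander off, boards to dry, mallets up, blower on

### The arm

A 7-joint arm with a two-finger parallel gripper is mounted at the origin on the work surface. World frame = base frame: x ahead of the robot, y to its left, z up, the work surface at z = 0. Lengths are in mm, angles in rad, forces in N, time in s.
With the tool pointing down it reaches from about 400 to 875 mm from the base axis. Payload 4.4 kg.
Tool frame: the origin (TCP) lies at the very end of the fingers, on their centre line; the grasp point (between the pads) lies 19 mm behind it; z points along the fingers, y is the line along which they close (so a half turn about z gives the same grasp; the last joint's range is limited). The gripper opens to 85 mm and grips with 20 to 120 N. Pads are 22 mm wide; open, the fingers measure 114 mm over their backs; the gripper's body (76 mm by 85 mm) begins 54 mm behind the grasp point. The pads swing forward as they close: fully open they stand 13 mm farther back than shut.
Start: joints at [-1.358, 0.628, 0.038, 1.517, -0.027, 0.996, -0.02], TCP at [178.857, 624.922, 231.313] pointing down, gripper open.
Joint ranges: [-3.06, 3.06], [-0.37, 2.12], [-1.25, 1.32], [0.18, 2.47], [-1.1, 4.24], [0.23, 1.98], [-2.94, 2.94]. Speed limits (rad/s): [2.57, 2.57, 3.14, 3.14, 3.14, 3.14, 3.14].

### API

Orientations are given as [roll, pitch, yaw] about the fixed x, y, z axes, in that order (R = Rz(yaw) Ry(pitch) Rx(roll)).
In Python, from cell import sensors, get_image, camera_params, order gives the robot as it stands.
- The arm moves only by the shell command python3 -m inch 'ROWS' [OPENING]. ROWS is JSON, a list that holds one entry, the list of rows, each a list of 4 numbers: the shift along the tool's x, y, z in cm, then the turn about the tool's z in degrees. A call has 1 to 8 rows; each row is the pose to reach, as a shift and turn from the pose commanded when the call began, along the tool's axes at that moment; what a row does not reach only later rows make up. A row lasts 1/12 s, in which the tool goes at most 41.7 mm and 7.16 degrees, less where a joint would pass 70% of its speed; a pose out of reach is approached as far as the arm can. A call with a gripper value outside its range is refused whole. OPENING is the finger opening in cm, from 0 to 8.54, set as the call begins (- or left out, the last holds). The fingers move at their own pace and stop on an object; the grip force is fixed at half the most. Time passes only in rows, so rows that repeat a pose let the fingers close. It gives the time, the measured TCP pose, the force, the opening and the grip force at its end, in the units of the state.
- sensors.read_state(): the state, without advancing time (a new reading comes with each control period).
- get_image(name): name is "scene" or "top" or "wrist"; returns the picture (400x640x3 uint8, blue, green, red); there is no depth.
- camera_params(name): a dict with "mtx" (3x3 intrinsics, pixels), "D" ([k1, k2, p1, p2, k3] as OpenCV has them; the pictures are not rectified), "rvec" (rotation vector, rad) and "tvec" (3), from world to camera coordinates, as OpenCV has them. Camera axes: x right, y down, z forward; pixel columns grow to the right and rows downward; lengths in mm; the calibration is good to about 2 mm. A picture is of the moment at which its call begins: read the wrist's pose just before it. camera_params takes no time and is no camera call; for the wrist camera it gives the pose at the moment of the call.
- order.finish_job(): hands the job in; it is judged then, once.
The state is a dict: "clock": time; "qpos": joint angles; "qd": joint speeds; "tau": joint torques, N m; "eef_pos": TCP position; "tool_rot": TCP orientation; "force": force on the tool from outside, world axes, zero at the start; "torque": the same for the moment, N m; "width": finger opening in mm; "gripper_force": force on a finger pad.
Only numpy, scipy, OpenCV 4.12 (cv2) and the standard library are available. Lean on these libraries where they do the work, as an engineer would, in place of code of your own. Each camera call takes 0.05 s, during which the arm holds its last target. There are 200 camera calls.

### The job

Sanding is finished: first move the changeover lever from the sander side (red) to centre off (white) and let it stand there for at least two seconds. While it is off, lean every small board on the drying rack side by side, lower end behind the front lip and back against the steel rail, and drop every mallet handle-first down through a loop of the red stand, one per loop, until its head catches. Only when all are in place move the lever on to the blower side (green) as far as it goes, and leave the other things on the bench where they are.

Things in the scene. Friction and masses are not known exactly. Their poses are not given: they have to be found in the camera images.
- rack: Drying rack, fixed, left or right of the switch: light-wood base 130 deep (x) x 310 wide (y) x 12 mm thick, dark lip along its front, steel rail on two end posts (y = +-150 mm). Origin: middle of the base's front edge at bench level; x points from there to the rail, away from the robot (turned up to 0.08 rad), y along the rail, z up. The lip fills x = 6 to 16 mm and is 30 mm high from the bench.
- rack_rail (a point): Middle of the rack's round rail, 12 mm thick, along the rack's y; at x = 101, z = 78.5 mm of the rack. A blue blower (90 x 200 x 60 mm high) belongs to the rack and stands behind the rail, at rack x = 160 to 250 mm.
- rack_seat (a point): Where the centre of a board leaning in the middle of the rack is: x = 67, z = 63 mm of the rack. A board with its lower end on the base against the lip and its underside on the rail leans at 45 degrees, upper end away from the robot. Three boards fit side by side, e.g. at rack y = -95, 0, 95 mm.
- stand: Loop stand, fixed: red base plate 150 (x) x 200 (y) x 10 mm, a red post 16 mm wide and 155 mm high behind each loop at x = 60 to 70 mm, and two horizontal loops of 8 mm steel rod on arms that point at the robot. Origin at bench level midway under the two loops; x points away from the robot towards the posts, y left, z up. May be left or right of the switch.
- loop_left (a point): Centre of the loop at y = +55 mm, 155 mm above the bench, axis vertical. The opening is 36 mm across, outer diameter 52 mm, top of the rod 4 mm above this point.
- loop_right (a point): Centre of the loop at y = -55 mm, otherwise as loop_left.
- switch: Changeover switch, fixed: grey box 85 (x) x 100 (y) x 60 mm high between rack and stand, with red, white and green marks. Origin at the centre of its underside; x points away from the robot (turned up to 0.25 rad), y to the red (left) side, z up. The lever's pivot axis runs along x at 60 mm height.
- lever (a joint): Angle (rad) of the changeover lever: about -0.55 as found, leaning left (+y of the switch) to the red mark = sander on; 0 = upright at the white mark = centre off; +0.6 (end stop) = leaning right (-y) to the green mark = blower on. Range -0.6 to 0.6; about 3 N at the knob moves it, and it stays where it is left (no spring, no detent).
- lever_knob (a point): Centre of the lever's red ball knob, 28 mm diameter, 85 mm from the pivot, 145 mm above the bench when upright; the rod under it is 10 mm thick.
- board1: Small pale wooden board, 130 (its x) x 60 (its y) x 14 mm (its z), 60 to 110 g; origin at its centre. Lies flat at the start. May be absent.
- board2: Small mid-brown wooden board, 130 (its x) x 60 (its y) x 14 mm (its z), 60 to 110 g; origin at its centre. Lies flat at the start. May be absent.
- board3: Small dark wooden board, 130 (its x) x 60 (its y) x 14 mm (its z), 60 to 110 g; origin at its centre. Lies flat at the start. May be absent.
- mallet1: Mallet: orange head 40 (its x) x 64 (its y, between the white striking faces) x 44 mm (its z), round steel handle 13 mm thick, 120 mm long, leaving the head along -x. Origin: the head's centre, 24 mm high when lying; 220 to 310 g, centre of mass 37 mm from the origin down the handle. At the start it lies with handle roughly towards the robot, tip on the bench (x axis pitched 7 degrees up). May be absent.
- mallet1_neck (a point): Centre of the head's underside where the handle leaves it, 20 mm from the head's centre.
- mallet2: Mallet: orange head 40 (its x) x 64 (its y, between the white striking faces) x 44 mm (its z), round steel handle 13 mm thick, 120 mm long, leaving the head along -x. Origin: the head's centre, 24 mm high when lying; 220 to 310 g, centre of mass 37 mm from the origin down the handle. At the start it lies with handle roughly towards the robot, tip on the bench (x axis pitched 7 degrees up). May be absent.
- mallet2_neck (a point): Centre of the head's underside where the handle leaves it, 20 mm from the head's centre.
- glue: Yellow glue bottle, 56 mm diameter, 150 mm high; origin under its centre. A bystander, not part of the job.
- tape: Yellow round tape measure, 64 mm diameter, 30 mm high; origin under its centre. A bystander, not part of the job.
- starknob1: Small black clamp knob, 32 mm diameter, 20 mm high, right of centre; origin under its centre. A bystander, not part of the job.
- starknob2: The same, left of centre; origin under its centre. A bystander, not part of the job.
- sandblock: Black rubber sanding block 110 x 60 x 35 mm; origin under its centre. A bystander, not part of the job.
- polish: Blue polish block 120 x 50 x 40 mm; origin under its centre. A bystander, not part of the job.
- jar: Screw jar, 70 mm diameter, 90 mm high; origin under its centre. A bystander, not part of the job.
- brush: Brush lying on the bench; origin under its centre. A bystander, not part of the job.
Mind the look-alikes: they are no part of the job. What is shaped like the switch but yellow is not meant.

How it is judged (in metres and radians):
On the way, in this order (a step that is already met when the one before it is completed fails the run):
1. the lever stands at centre off (within 0.12 rad of upright) for two seconds (value of joint lever between -0.12 and 0.12 rad), for 2 s.
2. every board leans on the rack and every mallet hangs in a loop, with the lever still at centre off (angle between the z axis of board1 and the z axis of rack, either way round between 0.55 and 1.05 rad and x of board1 in the frame of rack between 0.045 and 0.09 m and y of board1 in the frame of rack between -0.15 and 0.15 m and z of board1 in the frame of rack between 0.045 and 0.085 m and linear speed of each of board1, board2, board3, mallet1, mallet2 below 0.03 m/s and angle between the z axis of board2 and the z axis of rack, either way round between 0.55 and 1.05 rad and x of board2 in the frame of rack between 0.045 and 0.09 m and y of board2 in the frame of rack between -0.15 and 0.15 m and z of board2 in the frame of rack between 0.045 and 0.085 m and angle between the z axis of board3 and the z axis of rack, either way round between 0.55 and 1.05 rad and x of board3 in the frame of rack between 0.045 and 0.09 m and y of board3 in the frame of rack between -0.15 and 0.15 m and z of board3 in the frame of rack between 0.045 and 0.085 m and ((horizontal distance between mallet1_neck and loop_left below 0.02 m and z of mallet1_neck in the frame of loop_left between -0.006 and 0.015 m) or (horizontal distance between mallet1_neck and loop_right below 0.02 m and z of mallet1_neck in the frame of loop_right between -0.006 and 0.015 m)) and angle between each of mallet1, mallet2's own x axis and vertical below 0.35 rad and ((horizontal distance between mallet2_neck and loop_left below 0.02 m and z of mallet2_neck in the frame of loop_left between -0.006 and 0.015 m) or (horizontal distance between mallet2_neck and loop_right below 0.02 m and z of mallet2_neck in the frame of loop_right between -0.006 and 0.015 m)) and value of joint lever between -0.2 and 0.2 rad), for 0.3 s.
3. the lever is over on the blower side (beyond 0.45 rad) (value of joint lever above 0.45 rad), for 0.2 s.
At the end, for the whole second after the job is handed in: All at rest: each board leans on the rack at 32 to 60 degrees, centre 45 to 90 mm behind its front edge and 45 to 85 mm high; each mallet hangs within 0.35 rad of upright, its head's underside within 20 mm sideways and -6 to 15 mm in height of a loop's centre; lever past 0.45 rad (angle between the z axis of board1 and the z axis of rack, either way round between 0.55 and 1.05 rad and x of board1 in the frame of rack between 0.045 and 0.09 m and y of board1 in the frame of rack between -0.15 and 0.15 m and z of board1 in the frame of rack between 0.045 and 0.085 m and linear speed of each of board1, board2, board3, mallet1, mallet2 below 0.03 m/s and angle between the z axis of board2 and the z axis of rack, either way round between 0.55 and 1.05 rad and x of board2 in the frame of rack between 0.045 and 0.09 m and y of board2 in the frame of rack between -0.15 and 0.15 m and z of board2 in the frame of rack between 0.045 and 0.085 m and angle between the z axis of board3 and the z axis of rack, either way round between 0.55 and 1.05 rad and x of board3 in the frame of rack between 0.045 and 0.09 m and y of board3 in the frame of rack between -0.15 and 0.15 m and z of board3 in the frame of rack between 0.045 and 0.085 m and ((horizontal distance between mallet1_neck and loop_left below 0.02 m and z of mallet1_neck in the frame of loop_left between -0.006 and 0.015 m) or (horizontal distance between mallet1_neck and loop_right below 0.02 m and z of mallet1_neck in the frame of loop_right between -0.006 and 0.015 m)) and angle between each of mallet1, mallet2's own x axis and vertical below 0.35 rad and ((horizontal distance between mallet2_neck and loop_left below 0.02 m and z of mallet2_neck in the frame of loop_left between -0.006 and 0.015 m) or (horizontal distance between mallet2_neck and loop_right below 0.02 m and z of mallet2_neck in the frame of loop_right between -0.006 and 0.015 m)) and value of joint lever above 0.45 rad); the robot touches nothing.
It fails at once if the blower is switched on while a board or mallet still lies on the bench in front of the rack or stand (value of joint lever above 0.25 rad and (x of any of board1, board2, board3 in the frame of rack below -0.09 m or x of any of mallet1, mallet2 in the frame of stand below -0.09 m)).
It fails at once if a bystander is pushed more than 5 cm from its place (distance of any of glue, tape, starknob1, starknob2, sandblock, polish, jar, brush from where it was at the start of the episode above 0.05 m).
It fails at once if the glue bottle or jar is knocked over (angle between any of glue, jar's own z axis and vertical above 0.6 rad).
Of board1, board2, board3 only 2 to 3 are there at a start; the rules pass over those that are not, and their reading is None.
Of mallet1, mallet2 only 1 to 2 are there at a start; the rules pass over those that are not, and their reading is None.
At some moment in a run one of board1, board2, board3, mallet1, mallet2 may be knocked a few centimetres aside while the robot is not near it.
It also fails if it takes over 210 s, if anything falls off the work surface, if the arm or the gripper's body presses on something with over 40 N, if the wrist force passes 120 N, or if a joint passes its speed limit or range.

## Working session

There is one attempt and no reset: what is moved stays moved. The work goes in short steps, Python scripts to look and compute and a shell command to move; the robot and the scene stay as the last step left them, time stands still between calls to the robot, and variables do not carry over. Pictures are saved under pics/ and viewed, at most 14 in all, crops included, and the job is handed in when it is done.

```bash
ls; mkdir -p pics; python3 - <<'E'
from cell import sensors, get_image, camera_params
import cv2
for n in ("top","scene"):
    cv2.imwrite(f"pics/{n}0.png",get_image(n)); p=camera_params(n); print(n,p)
s=sensors.read_state();print(s)
E
```

```text
pics
top {'mtx': array([[515.33979549,   0.        , 321.61194028],
       [  0.        , 515.33979549, 199.85247088],
       [  0.        ,   0.        ,   1.        ]]), 'D': array([-0.04204317,  0.        ,  0.        ,  0.        ,  0.        ]), 'rvec': array([ 2.15838239, -2.17933458,  0.1255222 ]), 'tvec': array([  -8.61840718,  530.36449588, 1560.20150191])}
scene {'mtx': array([[398.70561966,   0.        , 313.84288417],
       [  0.        , 398.70561966, 202.86032914],
       [  0.        ,   0.        ,   1.        ]]), 'D': array([0.02592031, 0.        , 0.        , 0.        , 0.        ]), 'rvec': array([ 2.11009924,  0.69354051, -0.38059986]), 'tvec': array([-409.31838256, -102.25542667, 1515.66842238])}
{'clock': 0.1, 'qpos': array([-1.35780387,  0.62919647,  0.03847009,  1.51828273, -0.02700914,
        0.99631026, -0.01997588]), 'qd': array([ 0.00015423, -0.00208687,  0.00105291, -0.00048442,  0.00169167,
       -0.00128424, -0.00010254]), 'tau': array([ 3.07640272e-03, -5.64529431e+01,  1.23029027e+00, -1.93971097e+01,
        1.12375355e-02,  5.44480528e-03,  6.46394138e-07]), 'eef_pos': array([178.7033543 , 624.36348844, 230.51384976]), 'tool_rot': array([-3.13991456e+00,  2.14046189e-05,  2.86279854e+00]), 'force': array([-0.05881439,  0.13674569,  0.46443781]), 'torque': array([-0.02223444, -0.01604957, -0.01540652]), 'gripper_force': 0.0, 'width': 85.19928133079786}
```

View pics/top0.png

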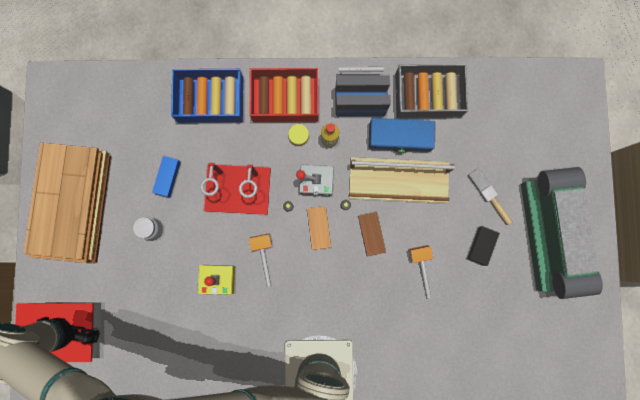

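View pics/scene0.png

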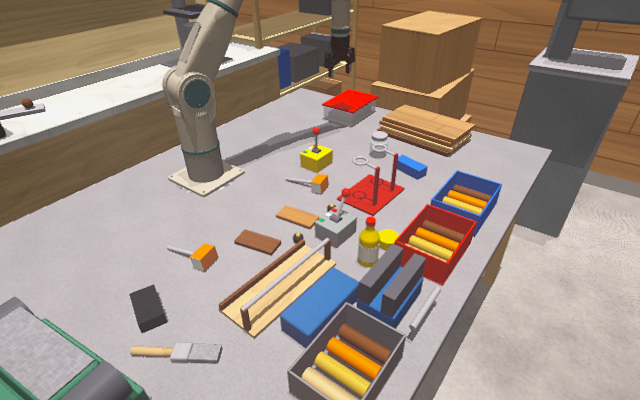

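Top view: stand at (237,190), switch at (315,180), with its red knob at (301,175). The rack is at (400,180). There are two boards at (318,228) and (372,234), and two mallets with heads at (260,243) and (421,255). The yellow look-alike switch is at (215,280). The scene view agrees.

```bash
cat > h.py <<'E'
from cell import sensors, get_image, camera_params, order
import cv2, numpy as np
def snap(n,f=None):
    p=camera_params(n); im=get_image(n)
    if f: cv2.imwrite(f"pics/{f}.png",im)
    return im,p
def ray(p,uv,z):
    """pixels -> world points on plane z"""
    uv=np.asarray(uv,float).reshape(-1,1,2)
    n=cv2.undistortPoints(uv,p["mtx"],p["D"]).reshape(-1,2)
    R=cv2.Rodrigues(p["rvec"])[0]; C=-R.T@np.ravel(p["tvec"])
    d=np.c_[n,np.ones(len(n))]@R
    return C+d*((z-C[2])/d[:,2])[:,None]
def proj(p,X):
    return cv2.projectPoints(np.asarray(X,float).reshape(-1,1,3),p["rvec"],p["tvec"],p["mtx"],p["D"])[0].reshape(-1,2)
def blobs(im,lo,hi,amin=30,roi=None):
    """HSV blobs -> list of (area, centre px, minAreaRect box px)"""
    m=cv2.inRange(cv2.cvtColor(im,cv2.COLOR_BGR2HSV),np.array(lo),np.array(hi))
    if roi: k=np.zeros_like(m);k[roi[1]:roi[3],roi[0]:roi[2]]=1;m*=k
    out=[]
    for c in cv2.findContours(m,cv2.RETR_EXTERNAL,cv2.CHAIN_APPROX_NONE)[0]:
        a=cv2.contourArea(c)
        if a<amin: continue
        r=cv2.minAreaRect(c); M=cv2.moments(c)
        out.append((a,np.array([M['m10'],M['m01']])/M['m00'],cv2.boxPoints(r)))
    return sorted(out,key=lambda t:-t[0])
def rect(p,box,z):
    """box px -> centre xy, long-axis angle(deg), sizes on plane z"""
    B=ray(p,box,z)[:,:2]; e=B[1]-B[0],B[2]-B[1]; L=[np.linalg.norm(v) for v in e]
    i=int(L[1]>L[0]); v=e[i]
    return B.mean(0).round(1),round(np.degrees(np.arctan2(v[1],v[0]))%180,1),np.round(L,0)
def here():
    s=sensors.read_state(); return s["clock"].__round__(2),s["eef_pos"].round(1),np.degrees(s["tool_rot"]).round(1),s["force"].round(1),round(s["width"],1)
E
python3 - <<'E'
from h import *
im,p=snap("top")
c=cv2.resize(im[130:310,150:510],None,fx=2.2,fy=2.2,interpolation=cv2.INTER_CUBIC);cv2.imwrite("pics/crop1.png",c)
hsv=cv2.cvtColor(im,cv2.COLOR_BGR2HSV)
for n,u in dict(b2=(318,228),b3=(372,234),m=(260,243),m2=(421,255),knob=(301,175),standbase=(225,205),rackbase=(400,185),lip=(400,199),rail=(400,165),box=(318,185)).items(): print(n,hsv[u[1],u[0]])
for n,lo,hi,z in [("orange head",(8,200,150),(18,255,255),40),("boards",(5,80,60),(20,190,255),14),("red",(0,190,120),(5,255,255),10)]:
    for a,ctr,b in blobs(im,lo,hi,40,(150,140,480,300)): print(n,a,ctr.round(1),*rect(p,b,z))
E
```

```text
b2 [ 15 128 201]
b3 [ 12 134 147]
m [ 18 163 205]
m2 [ 18 164 205]
knob [  1 180 205]
standbase [  1 183 196]
rackbase [ 23  78 206]
lip [ 23  84 183]
rail [113   5 187]
box [ 72   7 193]
boards 732.0 [318.5 227.9] [445.2  -3.5] 6.5 [ 59. 129.]
boards 719.5 [371.7 233.6] [ 425.7 -167.5] 11.3 [ 59. 128.]
boards 343.0 [411.8 171.4] [ 621.  -258.1] 86.6 [ 26. 303.]
boards 275.0 [400.3 196.6] [ 541.  -255.7] 86.6 [ 14. 307.]
boards 267.5 [421.3 253.7] [ 361.1 -320.2] 100.5 [66. 46.]
boards 263.0 [259.8 242.2] [401.8 178.3] 100.8 [66. 43.]
```

View pics/crop1.png

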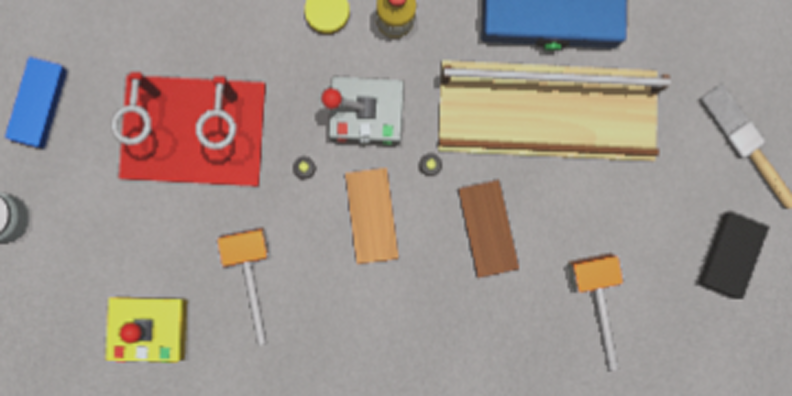

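The crop shows the loops at crop px (132,125) and (216,129), the knob at (331,98) and the switch box at (334,78) to (402,143). The rail runs from (447,74) to (663,82) and the lip from (440,152) to (657,156). The mallet handles point down-right at (261,342) and (612,368).

```bash
python3 - <<'E'
from h import *
p=camera_params("top")
f=lambda pts,z:ray(p,np.array(pts)/2.2+[150,130],z)[:,:2].round(1)
print("loops",f([(132,125),(216,129)],155).tolist())
print("standbase",f([(126,75),(265,81),(258,185),(119,178)],10).tolist())
print("knob",f([(331,98)],132).tolist())
print("box",f([(331,76),(404,79),(402,145),(327,142)],60).tolist())
print("rail",f([(447,74),(663,82)],78.5).tolist())
print("lip",f([(440,150),(657,154)],30).tolist())
print("knobs",f([(304,167),(431,164)],15).tolist())
print("handles",f([(247,264),(261,342),(600,290),(612,368)],12).tolist())
print("glue,jar",f([(398,5),(0,215)],150).tolist())
E
```

```text
loops [[556.8, 304.6], [550.5, 195.7]]
standbase [[648.9, 344.8], [638.2, 145.8], [489.3, 155.6], [501.1, 352.6]]
knob [[593.3, 47.6]]
box [[635.6, 49.8], [630.5, -51.2], [538.6, -47.3], [543.7, 55.8]]
rail [[633.7, -109.5], [620.2, -406.3]]
lip [[534.5, -101.3], [526.0, -406.8]]
knobs [[513.8, 90.2], [516.4, -89.2]]
handles [[378.2, 170.7], [269.8, 151.1], [336.8, -324.1], [228.5, -337.8]]
glue,jar [[713.3, -41.7], [442.0, 475.0]]
```

```bash
cat >> h.py <<'E'
def plan(*tg):
    """each target (x,y,z,yaw deg): row (cm,cm,cm,deg) from the present pose"""
    s=sensors.read_state(); y0=s["tool_rot"][2]; c,n=np.cos(y0),np.sin(y0)
    for x,y,z,w in tg:
        d=(np.array([x,y,z])-s["eef_pos"])/10
        t=(np.degrees(y0)-w+90)%180-90
        print([round(float(v),2) for v in (d[0]*c+d[1]*n, d[0]*n-d[1]*c, -d[2], t)], "rows",int(np.ceil(max(np.linalg.norm(d)/4.17,abs(t)/7.16))))
E
python3 -c "
from h import *
plan((589,46,230,177))"
```

```text
[-55.36, -44.32, 0.06, -12.97] rows 18
```

```bash
R='[-55.4,-44.3,0,-13]'; python3 -m inch '[[[-55.4,-44.3,0,-13],[-55.4,-44.3,0,-13],[-55.4,-44.3,0,-13],[-55.4,-44.3,0,-13],[-55.4,-44.3,0,-13],[-55.4,-44.3,0,-13],[-55.4,-44.3,0,-13],[-55.4,-44.3,0,-13]]]' 6; python3 -c "
from h import *
print(here());plan((589,46,230,177))"
```

```text
clock: 0.82
eef_pos: [372.6, 351.3, 231.3]
tool_rot: [-3.142, -0.0, 3.09]
force: [1.3, -0.9, -0.2]
width: 60.2
gripper_force: 0.0
(0.82, array([372.6, 351.3, 231.3]), array([-180.,   -0.,  177.]), array([ 1.3, -0.9, -0.2]), 60.2)
[-23.19, -29.37, 0.13, 0.04] rows 9
```

```bash
python3 -m inch '[[[-23.2,-29.4,0,0],[-23.2,-29.4,0,0],[-23.2,-29.4,0,0],[-23.2,-29.4,0,0],[-23.2,-29.4,0,0],[-23.2,-29.4,0,0],[-23.2,-29.4,0,0],[-23.2,-29.4,0,0]]]' 6; python3 -m inch '[[[0,0,0,0],[0,0,0,0]]]' 6; python3 -c "
from h import *
print(here());im,p=snap('wrist','w1');print(p['tvec'].ravel());plan((589,46,225,177))
for a,c,b in blobs(im,(0,150,60),(6,255,255),100): print(a,c,ray(p,[c],132).round(1))"
```

```text
clock: 1.48
eef_pos: [565.2, 79.1, 231.2]
tool_rot: [3.142, -0.0, 3.09]
force: [1.6, 0.2, 0.3]
width: 59.3
gripper_force: 0.0
clock: 1.65
eef_pos: [565.5, 77.5, 230.8]
tool_rot: [-3.14, -0.0, 3.083]
force: [0.8, 0.4, -0.5]
width: 60.4
gripper_force: 0.0
(1.65, array([565.5,  77.5, 230.8]), array([-179.9,   -0. ,  176.7]), array([ 0.8,  0.4, -0.5]), 60.4)
[-109.97225741 -574.20066164  221.74157942]
[-2.64, -3.28, 0.58, -0.11] rows 2
16963.5 [465.42393964 149.34883721] [[532.5 188.1 132. ]]
1874.0 [491.54615795 179.40661686] [[556.3 209.2 132. ]]
705.5 [377.49657453 342.87999055] [[697.9 122.8 132. ]]
704.5 [281.29500828 238.90300449] [[595.2  47.3 132. ]]
371.5 [507.72050247 220.84522207] [[590.2 224.6 132. ]]
206.5 [184.385795   390.76432607] [[740.2 -55.  132. ]]
193.0 [627.39464594 266.04749568] [[634.7 324.3 132. ]]
189.5 [476.91468777 265.02022867] [[627.1 203.7 132. ]]
168.0 [274. 180.] [[547.2  46.  132. ]]
```

View pics/w1.png

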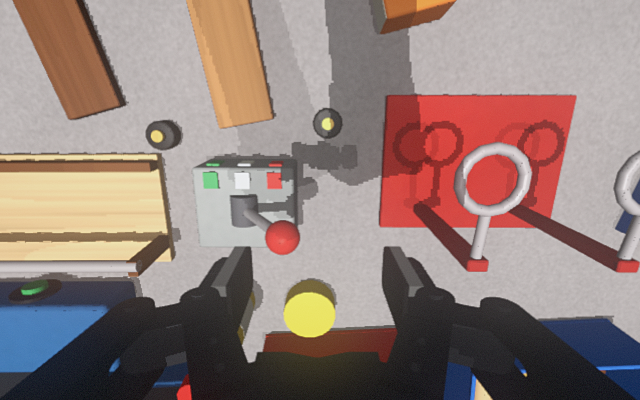

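Wrist view: the knob is at (283,238), the switch box at (245,205), the nearer stand loop at (493,180) and the near rack end at left.

```bash
python3 -c "
from h import *
plan((594,47,215,177),(594,47,123,177))
p=camera_params('wrist')
print(ray(p,[(493,180)],155).round(1),ray(p,[(195,172),(295,168),(200,245),(300,245)],60).round(1).tolist())"
```

```text
[-3.14, -3.15, 1.58, -0.11] rows 2
[-3.14, -3.15, 10.78, -0.11] rows 3
[[549.3 200.9 155. ]] [[549.7, -37.6, 60.0], [551.0, 59.6, 60.0], [626.2, -44.5, 60.0], [631.8, 58.9, 60.0]]
```

```bash
python3 -m inch '[[[-3.1,-3.1,1.6,0],[-3.1,-3.1,1.6,0],[-3.1,-3.1,5,0],[-3.1,-3.1,8,0],[-3.1,-3.1,10.8,0],[-3.1,-3.1,10.8,0]]]' 6 && python3 -m inch '[[[0,0,0,0],[0,0,0,0],[0,0,0,0],[0,0,0,0],[0,0,0,0],[0,0,0,0]]]' 2.5;python3 -c "
from h import *
plan((590,4,136,177),(590,4,150,177))"
```

```text
clock: 2.2
eef_pos: [588.9, 50.3, 118.2]
tool_rot: [-3.141, -0.011, 3.093]
force: [0.2, 0.7, -0.3]
width: 60.0
gripper_force: 0.0
clock: 2.7
eef_pos: [595.0, 49.1, 125.3]
tool_rot: [3.14, 0.003, 3.09]
force: [-2.0, 1.2, 6.0]
width: 25.6
gripper_force: 32.4
[0.27, -4.53, -1.07, 0.04] rows 2
[0.27, -4.53, -2.47, 0.04] rows 2
```

```bash
python3 -m inch '[[[0.05,-1.1,-0.5,0],[0.1,-2.2,-0.9,0],[0.15,-3.3,-1.2,0],[0.2,-4.4,-1.3,0],[0.2,-4.4,-1.3,0]]]' ; python3 -m inch '[[[0,0,0,0],[0,0,0,0],[0,0,-1,0],[0,0,-4,0],[0,0,-8,0],[0,0,-9,0],[0,0,-9,0]]]' 6;python3 -c "
from h import *
im,p=snap('wrist','w2');print(here())
for a,c,b in blobs(im,(0,150,60),(6,255,255),300,(150,150,420,400)): print(a,c,ray(p,[c],145).round(1))
im,p=snap('top','t2');cv2.imwrite('pics/t2c.png',cv2.resize(im[130:310,150:510],None,fx=2.2,fy=2.2))
for a,c,b in blobs(im,(0,150,60),(6,255,255),15,(290,150,340,200)): print(a,c,ray(p,[c],145).round(1))
"
```

```text
clock: 3.12
eef_pos: [592.8, 6.6, 139.6]
tool_rot: [3.137, 0.008, 3.09]
force: [-0.0, 5.1, 11.1]
width: 25.4
gripper_force: 33.0
clock: 3.7
eef_pos: [592.0, 4.3, 230.6]
tool_rot: [3.141, 0.008, 3.089]
force: [0.1, 0.3, 0.0]
width: 59.9
gripper_force: 0.0
(3.75, array([590.5,   4.4, 228.3]), array([180. ,   0.2, 177. ]), array([ 0.2,  0.4, -0.3]), 59.6)
536.0 [331.92412935 344.39738806] [[714.1  10.4 145. ]]
```

View pics/w2.png

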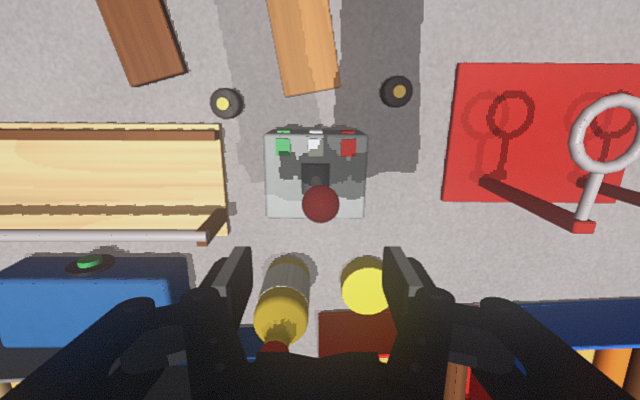

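Wrist view: the lever is upright, with the knob at (320,205) and the box spanning columns 265–367, so it's close to centre. I'll quantify it and plan the first board.

```bash
python3 -c "
from h import *
p=camera_params('wrist')
print(ray(p,[(320,205)],145).round(1),ray(p,[(265,133),(367,133),(265,217),(364,217)],60).round(1).tolist())
print('knobs',ray(p,[(227,103),(396,91)],20).round(1).tolist())
plan((464.6,-1.3,100,186.5))"
```

```text
[[587.6   6.7 145. ]] [[541.3, -41.4, 60.0], [546.2, 53.0, 60.0], [623.3, -49.4, 60.0], [628.4, 49.2, 60.0]]
knobs [[512.2, -83.6, 20.0], [509.6, 88.4, 20.0]]
[12.43, -1.22, 12.67, -9.49] rows 5
```

```bash
python3 -m inch '[[[6,-0.6,0,-6],[9,-1,0,-9.5],[12.4,-1.2,3,-9.5],[12.4,-1.2,7,-9.5],[12.4,-1.2,10,-9.5],[12.4,-1.2,12,-9.5],[12.4,-1.2,12,-9.5]]]' 8.2;python3 -c "
from h import *
im,p=snap('wrist','w3');print(here())
for a,c,b in blobs(im,(5,80,60),(20,200,255),2000): print(a,c.round(),b.round().tolist(),*rect(p,b,14))
plan((464.6,-1.3,30,186.5),(464.6,-1.3,3,186.5))
"
```

```text
clock: 4.38
eef_pos: [460.6, -1.1, 102.1]
tool_rot: [3.141, -0.011, -3.028]
force: [-0.3, -0.2, 0.3]
width: 81.9
gripper_force: 0.0
(4.43, array([462.4,  -1. , 104. ]), array([ 180. ,   -0.4, -173.5]), array([ 0.8,  0.6, -0.2]), 81.9)
17003.5 [ 82. 120.] [[9.0, 34.0], [106.0, 10.0], [155.0, 213.0], [59.0, 236.0]] [ 425.6 -166.9] 12.0 [ 65. 134.]
14012.0 [316. 176.] [[272.0, 91.0], [359.0, 91.0], [359.0, 265.0], [272.0, 265.0]] [444.4  -4. ] 8.5 [ 58. 128.]
5031.0 [ 44. 344.] [[-0.0, 308.0], [130.0, 308.0], [130.0, 393.0], [0.0, 393.0]] [ 611.2 -195.9] 96.3 [103.  86.]
4952.5 [600. 158.] [[524.0, 128.0], [639.0, 124.0], [642.0, 189.0], [526.0, 194.0]] [405.4 180.9] 98.8 [78. 48.]
4206.5 [ 76. 286.] [[-5.0, 292.0], [0.0, 261.0], [169.0, 286.0], [164.0, 317.0]] [ 549.3 -176.5] 86.7 [ 29. 128.]
[-0.22, -0.05, 7.4, 0.03] rows 2
[-0.22, -0.05, 10.1, 0.03] rows 3
```

View pics/w3.png

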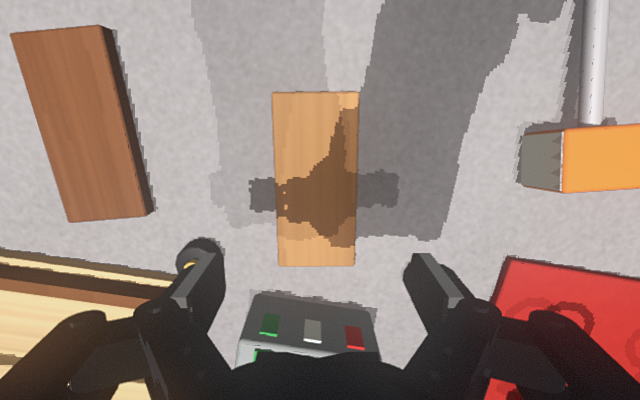

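Wrist view: the brown board is centred at (316,176), between the open fingers at (215,270) and (430,270). The dark board is at (82,120). I'll go down and grip.

```bash
python3 -m inch '[[[-0.2,0.3,3,-2],[-0.2,0.3,6,-2],[-0.2,0.3,9,-2],[-0.2,0.3,10.4,-2],[-0.2,0.3,10.6,-2],[-0.2,0.3,10.6,-2]]]' 8.2;python3 -m inch '[[[0,0,0,0],[0,0,0,0],[0,0,0,0],[0,0,0,0],[0,0,0,0]]]' 5; python3 -m inch '[[[0,0,-2,0],[0,0,-5,0],[0,0,-9,0],[0,0,-13,0],[0,0,-17,0],[0,0,-17,0]]]';python3 -c "
from h import *
im,p=snap('wrist','w4');print(here())"
```

```text
clock: 4.93
eef_pos: [467.3, 2.0, -0.2]
tool_rot: [-3.141, 0.0, -2.993]
force: [-0.4, -0.6, -1.0]
width: 81.9
gripper_force: 0.0
clock: 5.35
eef_pos: [467.6, 1.9, 1.4]
tool_rot: [-3.14, 0.002, -2.993]
force: [-0.2, -0.4, 6.3]
width: 58.0
gripper_force: 64.9
clock: 5.85
eef_pos: [470.8, 3.4, 176.9]
tool_rot: [-3.14, 0.012, -2.993]
force: [1.1, -0.4, -0.6]
width: 57.8
gripper_force: 64.9
(5.9, array([469.5,   2.7, 174.2]), array([-179.9,    0.5, -171.5]), array([-0.9, -0.9, -0.8]), 58.5)
```

View pics/w4.png

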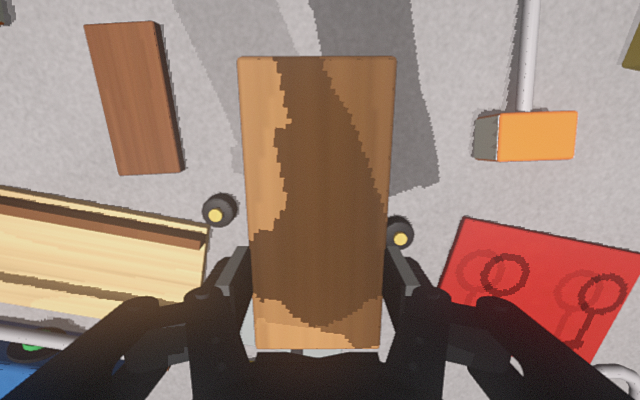

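The board is held at (315,200), near end at row 57 and far end at row 348. I'll get its pitch in the hand with solvePnP.

```bash
cat >> h.py <<'E'
def boardpose(p,c):
    """corner px nearL,nearR,farR,farL (image left=+? irrelevant) -> centre world, pitch deg(far end up +), heading"""
    o=np.array([(-65,30,0),(-65,-30,0),(65,-30,0),(65,30,0)],float); o[:,1]*=-1
    ok,rs,ts,er=cv2.solvePnPGeneric(o,np.array(c,float).reshape(-1,1,2),p["mtx"],p["D"],flags=cv2.SOLVEPNP_IPPE)
    R=cv2.Rodrigues(p["rvec"])[0]
    for r,t,e in zip(rs,ts,er):
        d=R.T@cv2.Rodrigues(r)[0][:,0]; X=R.T@(t.ravel()-np.ravel(p["tvec"]))
        print("centre",X.round(1),"pitch",np.degrees(np.arcsin(d[2])).round(1),"heading",np.degrees(np.arctan2(d[1],d[0])).round(1),"err",e)
E
python3 -c "
from h import *
p=camera_params('wrist');R=cv2.Rodrigues(p['rvec'])[0];print(-R.T@p['tvec'],R[2])
boardpose(p,[(238,57),(396,57),(381,347),(256,348)])"
```

```text
[398.42129242  -7.56936635 315.8526231 ] [ 0.28455125  0.04040355 -0.95780903]
centre [ 4.467e+02 -3.000e-01  1.831e+02] pitch 1.1 heading 8.8 err [0.48111252]
centre [427.3  -3.3 183.4] pitch 38.9 heading 8.8 err [15.83510495]
```

```bash
python3 -c "
from h import *
plan((469,3,230,188.5),(610,-189,230,177))"
```

```text
[0.04, 0.03, -5.58, -0.01] rows 2
[-11.07, -21.04, -5.58, 11.49] rows 6
```

```bash
python3 -m inch '[[[0,0,-3,0],[-1,-3,-5.6,2],[-4,-7,-5.6,6],[-7,-12,-5.6,9],[-9,-16,-5.6,11.5],[-11.1,-19,-5.6,11.5],[-11.1,-21,-5.6,11.5],[-11.1,-21,-5.6,11.5]]]';python3 -m inch '[[[0,0,0,0],[0,0,0,0]]]'; python3 -c "
from h import *
im,p=snap('wrist','w5');print(here());import pickle;pickle.dump(p,open('p5.pkl','wb'))
R=cv2.Rodrigues(p['rvec'])[0];print(-R.T@p['tvec'])"
```

```text
clock: 6.57
eef_pos: [609.1, -199.2, 223.6]
tool_rot: [-3.136, 0.0, 3.079]
force: [-0.1, -2.1, -1.3]
width: 57.9
gripper_force: 65.1
clock: 6.73
eef_pos: [606.6, -188.0, 224.7]
tool_rot: [3.14, -0.003, 3.09]
force: [0.1, 0.2, -0.5]
width: 58.2
gripper_force: 65.1
(6.78, array([ 606.7, -187.1,  225.3]), array([ 1.799e+02, -1.000e-01,  1.771e+02]), array([-0.7,  1. , -0.6]), 57.9)
[ 536.51828924 -184.37953852  367.17146208]
```

View pics/w5.png

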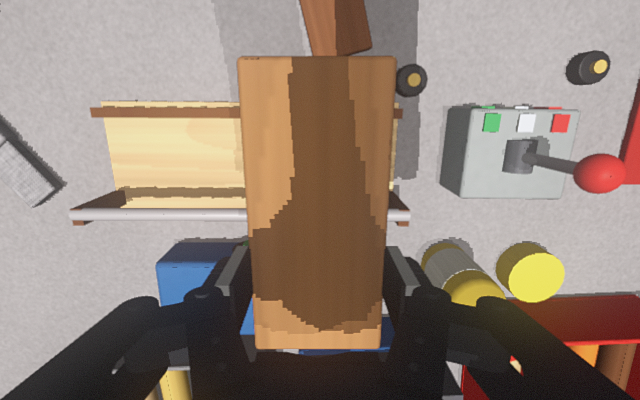

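Wrist view: the held board is at (317,200), the lip runs from (92,112) to (402,113), and the rail from (72,214) to (410,216). The switch knob is at (600,173).

```bash
python3 -c "
from h import *
p=camera_params('wrist')
print('lip',ray(p,[(92,112),(402,113)],30).round(1).tolist())
print('rail',ray(p,[(72,214),(410,216)],78.5).round(1).tolist())
print('knob',ray(p,[(600,173)],145).round(1).tolist(),'box',ray(p,[(462,108),(580,112),(458,197),(563,198)],60).round(1).tolist())
boardpose(p,[(238,57),(396,57),(381,347),(256,348)])
im,q=snap('top');
for a,c,b in blobs(im,(20,50,120),(28,130,255),150,(340,140,470,215)): print(a,c,b.tolist(),*rect(q,b,12))
"
```

```text
lip [[531.6, -406.6, 30.0], [547.7, -99.1, 30.0]]
rail [[621.6, -414.9, 78.5], [639.4, -101.8, 78.5]]
knob [[590.9, 8.8, 145.0]] box [[545.1, -52.7, 60.0], [554.1, 53.7, 60.0], [628.7, -50.5, 60.0], [634.9, 51.3, 60.0]]
centre [ 583.9 -185.5  234.4] pitch 0.5 heading -2.6 err [0.48111252]
centre [ 564.3 -184.7  234.9] pitch 38.3 heading -2.6 err [15.83510495]
```

```bash
python3 -m inch '[[[-0.6,0,3,0],[-0.6,0,6.5,0],[-0.6,0,10,0],[-0.6,0,12.5,0],[-0.6,0,13.2,0],[-0.6,0,13.2,0],[-0.6,0,13.2,0]]]';python3 -m inch '[[[0,0,0.2,0],[0,0,0.4,0],[0,0,0.6,0],[0,0,0.6,0]]]'; python3 -m inch '[[[0,0,0.2,0],[0,0,0.3,0],[0,0,0.3,0]]]'
```

```text
clock: 7.42
eef_pos: [614.4, -188.3, 95.4]
tool_rot: [3.141, 0.001, 3.091]
force: [-0.3, -0.0, -0.7]
width: 58.2
gripper_force: 65.0
clock: 7.75
eef_pos: [613.8, -189.4, 88.9]
tool_rot: [-3.141, 0.001, 3.09]
force: [-0.6, 0.0, -0.7]
width: 58.0
gripper_force: 65.0
clock: 8.0
eef_pos: [613.8, -189.3, 85.9]
tool_rot: [-3.141, 0.0, 3.09]
force: [-1.5, 0.1, 2.9]
width: 58.0
gripper_force: 65.5
```

```bash
python3 -m inch '[[[0,0,0.1,0],[0,0,0.2,0],[0,0,0.2,0]]]';python3 -m inch '[[[0,0,0.1,0],[0,0,0.2,0],[0,0,0.2,0]]]'; python3 -c "
from h import *
im,p=snap('wrist','w6');print(here())
for a,c,b in blobs(im,(5,80,40),(20,200,255),4000): print(a,c.round(),b.round().tolist())"
```

```text
clock: 8.25
eef_pos: [613.7, -189.3, 85.5]
tool_rot: [-3.141, 0.0, 3.089]
force: [-5.6, 0.6, 13.3]
width: 57.9
gripper_force: 66.8
clock: 8.5
eef_pos: [613.6, -189.3, 85.1]
tool_rot: [-3.14, 0.0, 3.089]
force: [-9.9, 1.0, 24.2]
width: 58.1
gripper_force: 67.9
(8.55, array([ 613.6, -189.3,   85.1]), array([-179.9,    0. ,  177. ]), array([-8.9,  2.1, 25.5]), 57.9)
90830.0 [252. 193.] [[-0.0, 57.0], [466.0, 57.0], [466.0, 351.0], [0.0, 351.0]]
```

```bash
python3 -m inch '[[[0,0,0,0],[0,0,0,0]]]' 5.75;python3 -m inch '[[[0,0,0,0],[0,0,0,0]]]' 5.82;
```

```text
clock: 8.72
eef_pos: [613.6, -189.3, 85.1]
tool_rot: [-3.14, 0.001, 3.089]
force: [-8.8, 0.8, 25.2]
width: 58.0
gripper_force: 67.9
clock: 8.88
eef_pos: [613.6, -189.4, 85.0]
tool_rot: [-3.14, 0.001, 3.089]
force: [-9.6, 0.9, 24.4]
width: 58.3
gripper_force: 55.5
```

Loosening gradually works, since the grip force now follows the opening.

```bash
python3 -m inch '[[[0,0,0,0],[0,0,0,0]]]' 5.9;python3 -m inch '[[[0,0,0,0],[0,0,0,0]]]' 5.95;python3 -m inch '[[[0,0,0.1,0],[0,0,0.2,0],[0,0,0.2,0]]]' 5.95
```

```text
clock: 9.05
eef_pos: [613.5, -189.3, 83.8]
tool_rot: [-3.14, 0.0, 3.09]
force: [-5.8, 0.7, 15.1]
width: 59.0
gripper_force: 32.0
clock: 9.22
eef_pos: [613.3, -189.3, 82.6]
tool_rot: [-3.141, -0.0, 3.09]
force: [-3.8, -0.5, 7.5]
width: 59.3
gripper_force: 16.3
clock: 9.47
eef_pos: [613.0, -189.2, 80.0]
tool_rot: [-3.141, -0.001, 3.09]
force: [-3.9, 0.4, 6.5]
width: 59.5
gripper_force: 17.0
```

```bash
python3 -m inch '[[[-0.5,0,-0.3,0],[-1.05,0,-0.65,0],[-1.05,0,-0.65,0],[-1.05,0,-0.65,0]]]' 5.93;python3 -m inch '[[[0,0,0,0],[0,0,0,0],[0,0,0,0],[0,0,-2,0],[0,0,-6,0],[0,0,-10,0],[0,0,-14,0],[0,0,-14,0]]]' 7.5; python3 -c "
from h import *
im,p=snap('wrist','w7');print(here())"
```

```text
clock: 9.8
eef_pos: [624.9, -189.6, 85.9]
tool_rot: [3.141, 0.001, 3.09]
force: [-1.2, 0.4, 0.1]
width: 59.6
gripper_force: 16.2
clock: 10.47
eef_pos: [629.0, -189.8, 234.6]
tool_rot: [-3.14, 0.015, 3.089]
force: [1.4, -0.4, 0.7]
width: 74.9
gripper_force: 0.0
(10.52, array([ 627.2, -189.8,  231. ]), array([-179.9,    0.5,  177. ]), array([-0.2,  0.3,  0.1]), 74.8)
```

View pics/w7.png

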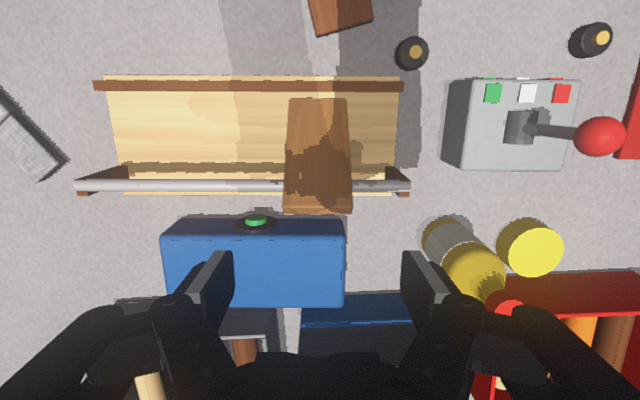

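The brown board leans on the rack: near end at row 98 just behind the lip, far end at row 212 over the rail. Next is the dark board.

```bash
python3 -c "
from h import *
boardpose(camera_params('wrist'),[(288,98),(349,98),(352,212),(283,212)])
im,q=snap('top')
for a,c,b in blobs(im,(5,80,60),(20,190,255),150,(230,205,460,290)): print(a,c,*rect(q,b,14))
plan((446,-163.5,230,191.5),(446,-163.5,100,191.5))"
```

```text
centre [ 597.7 -187.7   67.3] pitch 45.1 heading -3.6 err [0.92203579]
centre [ 609.6 -188.3   77.1] pitch -28.5 heading -3.4 err [5.18905291]
716.5 [371.7148174  233.60130263] [ 425.8 -167.9] 11.3 [ 58. 128.]
262.0 [259.72391858 242.1851145 ] [401.8 178.3] 100.8 [66. 43.]
[18.03, 1.71, -0.2, -14.49] rows 5
[18.03, 1.71, 12.8, -14.49] rows 6
```

```bash
python3 -m inch '[[[4,0.4,0,-5],[8,0.8,0,-10],[12,1.2,0,-14.5],[16,1.6,3,-14.5],[18,1.7,6,-14.5],[18,1.7,9,-14.5],[18,1.7,12,-14.5],[18,1.7,12,-14.5]]]' 8.2;python3 -m inch '[[[0,0,0,0]]]'; python3 -c "
from h import *
im,p=snap('wrist','w8');print(here())
for a,c,b in blobs(im,(5,80,60),(20,200,255),6000): print(a,c.round(),b.round().tolist(),*rect(p,b,14))
plan((446.4,-164,0,191.4))"
```

```text
clock: 11.23
eef_pos: [440.0, -162.5, 100.9]
tool_rot: [3.136, -0.01, -2.94]
force: [-0.2, -0.1, 0.7]
width: 82.1
gripper_force: 0.0
clock: 11.32
eef_pos: [443.5, -162.7, 104.3]
tool_rot: [3.139, -0.004, -2.94]
force: [0.4, -0.1, 0.2]
width: 82.1
gripper_force: 0.0
(11.37, array([ 445.1, -162.9,  105.7]), array([ 1.799e+02, -1.000e-01, -1.684e+02]), array([ 0.2, -0.1,  0.9]), 82.4)
13768.0 [314. 171.] [[271.0, 86.0], [357.0, 86.0], [357.0, 259.0], [271.0, 259.0]] [ 424.9 -168.6] 13.5 [ 58. 128.]
12725.5 [ 67. 303.] [[-0.0, 233.0], [177.0, 233.0], [177.0, 386.0], [0.0, 386.0]] [ 573.  -326.2] 5.0 [133. 145.]
8626.5 [83. 38.] [[17.0, 0.0], [168.0, 0.0], [168.0, 79.0], [17.0, 79.0]] [ 364.2 -326.6] 101.9 [94. 47.]
6858.5 [279. 333.] [[199.0, 361.0], [216.0, 291.0], [373.0, 329.0], [356.0, 399.0]] [ 571.4 -161.9] 86.0 [ 71. 133.]
[-0.1, -0.13, 10.57, 0.16] rows 3
```

```bash
python3 -m inch '[[[-0.1,-0.1,3,-2],[-0.1,-0.1,6,-2],[-0.1,-0.1,9,-2],[-0.1,-0.1,10.4,-2],[-0.1,-0.1,10.6,-2],[-0.1,-0.1,10.6,-2]]]' 8.2;python3 -m inch '[[[0,0,0,0],[0,0,0,0],[0,0,0,0],[0,0,0,0],[0,0,0,0]]]' 5; python3 -m inch '[[[0,0,-2,0],[0,0,-5,0],[0,0,-9,0],[0,0,-13,0],[0,0,-17,0],[0,0,-17,0]]]';python3 -c "
from h import *
print(here());plan((605,-327,173,176.9))"
```

```text
clock: 11.87
eef_pos: [447.5, -164.1, 0.4]
tool_rot: [-3.141, 0.001, -2.905]
force: [0.4, 0.9, -0.0]
width: 81.7
gripper_force: 0.0
clock: 12.28
eef_pos: [447.9, -164.5, 1.9]
tool_rot: [-3.14, 0.003, -2.907]
force: [-0.6, 0.5, 9.3]
width: 58.0
gripper_force: 62.6
clock: 12.78
eef_pos: [450.8, -164.9, 177.4]
tool_rot: [-3.134, 0.011, -2.906]
force: [1.3, -0.4, -0.4]
width: 58.2
gripper_force: 65.6
(12.78, array([ 450.8, -164.9,  177.4]), array([-179.6,    0.7, -166.5]), array([ 1.3, -0.4, -0.4]), 58.2)
[-11.21, -19.36, 0.44, 16.6] rows 6
```

```bash
python3 -m inch '[[[-11.2,-19.4,0,16.6],[-11.2,-19.4,0,16.6],[-11.2,-19.4,0,16.6],[-11.2,-19.4,0,16.6],[-11.2,-19.4,0,16.6],[-11.2,-19.4,0,16.6],[-11.2,-19.4,0,16.6],[-11.2,-19.4,0,16.6]]]'; python3 -c "
from h import *
im,p=snap('wrist','w9');print(here());plan((605,-327,91,176.9))
m=cv2.inRange(cv2.cvtColor(im,cv2.COLOR_BGR2HSV),(3,60,30),(22,220,255))[:,200:450]
for r in (70,330,340):
  c=np.where(m[r]>0)[0]+200; print(r,c.min(),c.max())
c=np.where(m[:,120]>0)[0];print(c.min(),c.max())"
```

```text
clock: 13.45
eef_pos: [600.3, -326.8, 169.9]
tool_rot: [3.141, -0.0, 3.087]
force: [-0.9, -0.3, -0.6]
width: 57.9
gripper_force: 65.6
(13.5, array([ 599.9, -325.7,  170. ]), array([ 1.799e+02, -1.000e-01,  1.769e+02]), array([ 0. ,  0.1, -0.8]), 57.8)
[-0.52, -0.11, 7.9, 0.04] rows 2
70 246 403
330 253 376
340 253 376
58 347
```

View pics/w9.png

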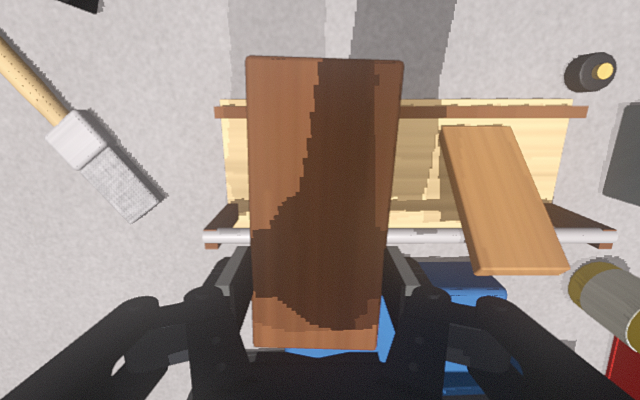

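The dark board is held at (323,200), clear of the first board, which leans at right (505,200). I'll repeat the same placing sequence.

```bash
python3 -m inch '[[[-0.5,0,3,0],[-0.5,0,6,0],[-0.5,0,7.8,0],[-0.5,0,8.2,0],[-0.5,0,8.3,0],[-0.5,0,8.3,0]]]';python3 -m inch '[[[0,0,0,0],[0,0,0.1,0],[0,0,0.2,0],[0,0,0.2,0]]]' 5.82;python3 -m inch '[[[0,0,0,0],[0,0,0.1,0],[0,0,0.1,0]]]' 5.92
```

```text
clock: 14.0
eef_pos: [605.4, -325.7, 87.8]
tool_rot: [3.141, 0.0, 3.089]
force: [-0.5, 0.3, -0.4]
width: 57.8
gripper_force: 65.6
clock: 14.33
eef_pos: [606.0, -326.9, 86.2]
tool_rot: [-3.141, 0.001, 3.088]
force: [-1.3, 0.9, 5.2]
width: 58.5
gripper_force: 53.1
clock: 14.58
eef_pos: [606.1, -327.2, 85.1]
tool_rot: [-3.141, 0.001, 3.088]
force: [-2.3, 0.2, 6.7]
width: 58.9
gripper_force: 24.1
```

```bash
python3 -m inch '[[[0,0,0.1,0],[0,0,0.2,0],[0,0,0.3,0],[0,0,0.4,0],[0,0,0.5,0],[0,0,0.5,0]]]' 5.93
```

```text
clock: 15.08
eef_pos: [605.4, -327.3, 80.3]
tool_rot: [-3.141, -0.0, 3.087]
force: [-4.6, 0.5, 10.3]
width: 59.3
gripper_force: 23.4
```

```bash
python3 -m inch '[[[-0.5,0,-0.3,0],[-1.05,0,-0.65,0],[-1.05,0,-0.65,0],[-1.05,0,-0.65,0]]]' 5.93
```

```text
clock: 15.42
eef_pos: [616.9, -327.1, 85.2]
tool_rot: [3.141, 0.001, 3.088]
force: [-0.2, 0.3, -0.8]
width: 59.6
gripper_force: 22.3
```

```bash
python3 -m inch '[[[0,0,0,0],[0,0,0,0],[0,0,0,0],[0,0,-2,0],[0,0,-6,0],[0,0,-10,0],[0,0,-14,0],[0,0,-14,0]]]' 7.5; python3 -c "
from h import *
im,p=snap('wrist','w10');print(here())
im,q=snap('top')
cv2.imwrite('pics/t10.png',cv2.resize(im[130:310,150:510],None,fx=2.2,fy=2.2))
for a,c,b in blobs(im,(5,80,60),(20,190,255),150,(230,150,470,290)): print(a,c,*rect(q,b,46))
"
```

```text
clock: 16.08
eef_pos: [621.0, -328.6, 234.8]
tool_rot: [-3.137, 0.015, 3.087]
force: [0.4, 0.7, 0.6]
width: 74.9
gripper_force: 0.0
(16.13, array([ 619.2, -328.2,  230.9]), array([-179.8,    0.5,  176.9]), array([ 0.6,  0.1, -0.4]), 74.4)
2921.5 [405.3971704  181.06600491] [ 592.  -254.7] 86.8 [136. 304.]
272.5 [421.28562691 253.71314985] [ 360.9 -313. ] 100.5 [66. 45.]
263.0 [259.76425856 242.19201521] [400.9 174.6] 100.8 [65. 42.]
```

View pics/w10.png

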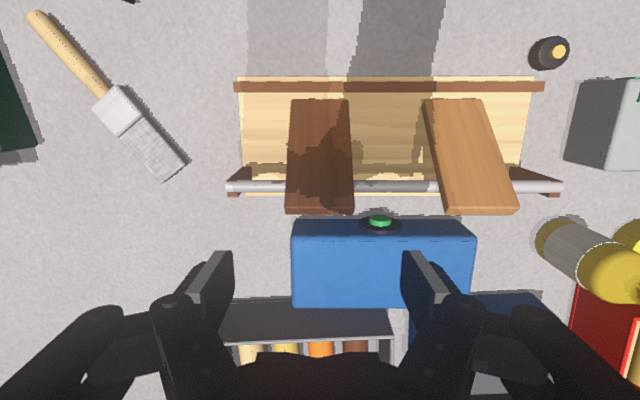

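Both boards lean properly: dark at (320,155), brown at (470,155), with lower ends behind the lip. Next is the right-hand mallet.

```bash
python3 -c "
from h import *
plan((363,-312,231,189),(363,-312,130,189))"
```

```text
[25.47, 0.21, -0.33, -12.08] rows 7
[25.47, 0.21, 9.77, -12.08] rows 7
```

```bash
python3 -m inch '[[[4,0,0,-6],[8,0.2,0,-12],[12,0.2,2,-12],[16,0.2,4,-12],[20,0.2,6,-12],[24,0.2,9,-12],[25.5,0.2,9.8,-12],[25.5,0.2,9.8,-12]]]' 8.5;python3 -m inch '[[[0,0,0,0],[0,0,0,0]]]'; python3 -c "
from h import *
im,p=snap('wrist','w11');print(here())
for a,c,b in blobs(im,(8,100,60),(24,255,255),2000,(150,0,500,400)): print(a,c.round(),b.round().tolist(),*rect(p,b,46))
plan((363,-312,3,189))"
```

```text
clock: 16.85
eef_pos: [349.9, -309.4, 122.7]
tool_rot: [3.132, -0.015, -2.99]
force: [-0.8, 1.0, 0.4]
width: 84.9
gripper_force: 0.0
clock: 17.02
eef_pos: [362.1, -311.7, 126.8]
tool_rot: [3.141, 0.0, -2.986]
force: [0.6, -0.0, 0.5]
width: 85.2
gripper_force: 0.0
(17.07, array([ 363. , -311.8,  127.3]), array([ 1.80e+02,  1.00e-01, -1.71e+02]), array([ 0.7,  0. , -0.1]), 84.9)
4814.5 [313. 201.] [[268.0, 173.0], [355.0, 170.0], [357.0, 228.0], [270.0, 231.0]] [ 357.9 -315.6] 100.9 [61. 43.]
[0.0, -0.02, 12.43, -0.04] rows 3
```

View pics/w11.png

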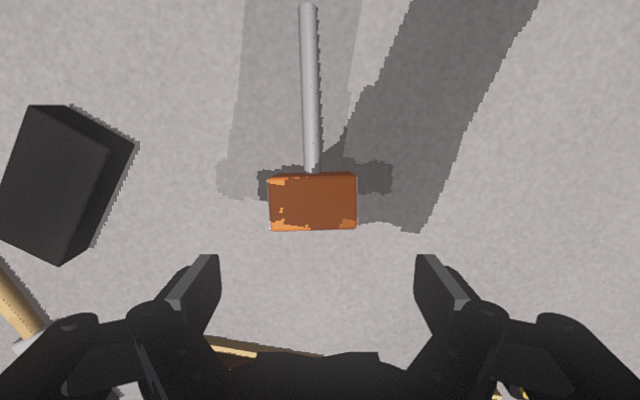

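The head is at (313,201) with the handle pointing up the image. A 5 mm correction, then grip.

```bash
python3 -m inch '[[[0.5,-0.25,3,-2],[0.5,-0.25,6,-2],[0.5,-0.25,9,-2],[0.5,-0.25,11.5,-2],[0.5,-0.25,12.4,-2],[0.5,-0.25,12.4,-2]]]' 8.5;python3 -m inch '[[[0,0,0,0],[0,0,0,0],[0,0,0,0],[0,0,0,0],[0,0,0,0]]]' 5.8; python3 -m inch '[[[0,0,-0.5,0],[0,0,-1,0],[0,0,-1,0]]]'
```

```text
clock: 17.57
eef_pos: [357.6, -314.1, 1.7]
tool_rot: [3.14, -0.001, -2.949]
force: [-0.3, -0.5, -0.1]
width: 85.1
gripper_force: 0.0
clock: 17.98
eef_pos: [358.4, -315.5, 4.6]
tool_rot: [-3.14, 0.003, -2.951]
force: [1.2, 1.4, 7.5]
width: 63.4
gripper_force: 65.8
clock: 18.23
eef_pos: [357.1, -315.5, 14.3]
tool_rot: [-3.141, 0.001, -2.952]
force: [0.1, 0.7, -2.7]
width: 63.2
gripper_force: 66.3
```

```bash
python3 -m inch '[[[0,0,0,0],[0,0,0,0]]]' 6.38;python3 -m inch '[[[0,0,-1,0],[0,0,-2,0],[0,0,-3,0],[0,0,-3,0]]]' 6.42;python3 -c "
from h import *
im,p=snap('wrist','w12')
for a,c,b in blobs(im,(8,100,60),(24,255,255),2000,(150,0,500,400)): print(a,c.round(),b.round().tolist())"
```

```text
clock: 18.4
eef_pos: [356.8, -315.2, 13.3]
tool_rot: [-3.142, -0.0, -2.951]
force: [-0.2, -0.1, -2.0]
width: 63.6
gripper_force: 15.8
clock: 18.73
eef_pos: [357.7, -315.5, 44.5]
tool_rot: [-3.14, 0.001, -2.951]
force: [0.2, -0.1, 0.2]
width: 64.0
gripper_force: 0.0
11549.0 [320. 252.] [[253.0, 297.0], [253.0, 205.0], [386.0, 205.0], [386.0, 297.0]]
```

The grip force went to zero, so the head has settled back on the bench. I'll regrip and loosen less.

```bash
python3 -m inch '[[[0,0,0,0],[0,0,2,0],[0,0,4,0],[0,0,4,0]]]' 8.4;python3 -m inch '[[[0,0,0,0],[0,0,0,0],[0,0,0,0],[0,0,0,0],[0,0,0,0]]]' 5.8; python3 -m inch '[[[0,0,-1,0],[0,0,-2,0],[0,0,-2,0],[0,0,-2,0]]]' 6.38;python3 -m inch '[[[0,0,-1,0],[0,0,-2,0],[0,0,-3,0],[0,0,-3,0]]]' 6.38;python3 -c "
from h import *
im,p=snap('wrist','w13')
for a,c,b in blobs(im,(8,100,60),(24,255,255),2000,(150,0,500,400)): print(a,c.round(),b.round().tolist())"
```

```text
clock: 19.12
eef_pos: [355.4, -313.8, 0.5]
tool_rot: [3.138, -0.004, -2.95]
force: [0.6, 0.1, -0.2]
width: 84.1
gripper_force: 0.0
clock: 19.53
eef_pos: [357.3, -315.3, 3.8]
tool_rot: [-3.141, 0.001, -2.951]
force: [-0.8, 0.3, -2.7]
width: 63.4
gripper_force: 66.1
clock: 19.87
eef_pos: [357.3, -315.4, 23.7]
tool_rot: [-3.141, 0.001, -2.952]
force: [-0.4, 0.4, -2.1]
width: 63.8
gripper_force: 15.8
clock: 20.2
eef_pos: [357.6, -315.5, 54.1]
tool_rot: [-3.14, 0.001, -2.951]
force: [0.6, 0.0, -2.9]
width: 63.7
gripper_force: 15.8
20048.0 [317. 295.] [[228.0, 232.0], [406.0, 232.0], [406.0, 363.0], [228.0, 363.0]]
```

```bash
python3 -m inch '[[[0,0,-0.3,0],[0,0,-0.3,0],[0,0,-0.3,0],[0,0,-0.3,0]]]' 6.4;python3 -c "
from h import *
im,p=snap('wrist','w14')
for a,c,b in blobs(im,(8,100,60),(24,255,255),2000,(150,0,500,400)): print(a,c.round(),b.round().tolist())"
```

```text
clock: 20.58
eef_pos: [357.0, -314.9, 56.0]
tool_rot: [3.141, -0.0, -2.951]
force: [-0.2, 0.6, -0.1]
width: 64.0
gripper_force: 0.0
9939.5 [317. 250.] [[256.0, 206.0], [378.0, 206.0], [378.0, 292.0], [256.0, 292.0]]
```

View pics/w14.png

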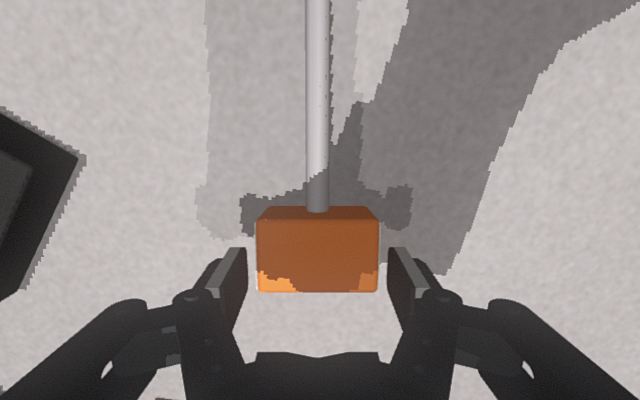

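The mallet is lying flat again and undisturbed. I'll grip it farther out on the head and higher, which gives gravity a longer lever and a smaller contact patch.

```bash
python3 -c "
from h import *
p=camera_params('wrist')
A=ray(p,[(258,222),(378,222),(378,292),(257,292)],46)[:,:2];print(A.round(1).tolist(),A.mean(0))
H=ray(p,[(318,205),(317,100)],20)[:,:2];d=H[0]-H[1];print(np.degrees(np.arctan2(d[1],d[0])),here())"
```

```text
[[347.7, -346.4], [336.5, -288.2], [374.5, -278.8], [386.7, -341.4]] [ 361.35044101 -313.69622197]
11.500667689369205 (20.63, array([ 357.1, -314.9,   56. ]), array([ 180. ,   -0. , -169.1]), array([-0.4,  0.3, -0.6]), 64.1)
```

```bash
python3 -m inch '[[[-0.9,0,0,0],[-1.85,0,0,0],[-1.85,0,2,0],[-1.85,0,3.4,0],[-1.85,0,3.4,0]]]' 8.4;python3 -m inch '[[[0,0,0,0],[0,0,0,0],[0,0,0,0],[0,0,0,0],[0,0,0,0]]]' 5.8; python3 -m inch '[[[0,0,-1,0],[0,0,-2,0],[0,0,-2,0],[0,0,-2,0]]]' 6.37;python3 -m inch '[[[0,0,-1,0],[0,0,-2,0],[0,0,-2,0],[0,0,-2,0]]]' 6.38;python3 -c "
from h import *
im,p=snap('wrist','w15')
for a,c,b in blobs(im,(8,100,60),(24,255,255),2000,(150,0,500,400)): print(a,c.round(),b.round().tolist())"
```

```text
clock: 21.05
eef_pos: [375.6, -310.3, 20.5]
tool_rot: [3.139, -0.001, -2.949]
force: [-1.2, -0.1, 0.1]
width: 84.2
gripper_force: 0.0
clock: 21.47
eef_pos: [376.4, -311.4, 23.1]
tool_rot: [-3.141, 0.002, -2.951]
force: [2.4, 1.3, 3.3]
width: 62.7
gripper_force: 65.5
clock: 21.8
eef_pos: [375.3, -312.2, 43.1]
tool_rot: [-3.14, 0.001, -2.952]
force: [0.4, 0.4, -2.6]
width: 63.4
gripper_force: 12.2
clock: 22.13
eef_pos: [376.1, -312.0, 63.2]
tool_rot: [-3.14, 0.002, -2.951]
force: [1.6, -0.2, -1.1]
width: 63.9
gripper_force: 8.1
14065.0 [317. 244.] [[241.0, 197.0], [394.0, 197.0], [394.0, 291.0], [241.0, 291.0]]
```

```bash
python3 -m inch '[[[0,0,-0.5,0],[0,0,-1,0],[0,0,-1.5,0],[0,0,-2,0],[0,0,-2.5,0],[0,0,-3,0],[0,0,-3,0]]]' 6.38;python3 -m inch '[[[0,0,-0.5,0],[0,0,-1,0],[0,0,-1.5,0],[0,0,-2,0],[0,0,-2.5,0],[0,0,-3,0],[0,0,-3,0]]]' 6.38;python3 -c "
from h import *
im,p=snap('wrist','w16')
for a,c,b in blobs(im,(8,100,40),(24,255,255),2000,(150,0,500,400)): print(a,c.round(),b.round().tolist())
r=im[:,318];print([ (i,int(v.max()-v.min()),int(v[2])) for i,v in enumerate(r) if i%15==0])"
```

```text
clock: 22.77
eef_pos: [375.8, -311.8, 93.3]
tool_rot: [-3.14, 0.001, -2.951]
force: [1.2, -0.6, -1.9]
width: 63.7
gripper_force: 7.7
clock: 23.35
eef_pos: [375.8, -311.8, 123.3]
tool_rot: [-3.14, 0.001, -2.951]
force: [0.2, -1.5, -1.7]
width: 64.0
gripper_force: 7.4
14877.0 [317. 256.] [[241.0, 203.0], [393.0, 203.0], [393.0, 310.0], [241.0, 310.0]]
[(0, 6, 172), (15, 7, 178), (30, 6, 176), (45, 6, 176), (60, 6, 181), (75, 4, 167), (90, 6, 167), (105, 6, 167), (120, 4, 167), (135, 5, 169), (150, 5, 168), (165, 4, 168), (180, 6, 117), (195, 7, 112), (210, 96, 139), (225, 100, 141), (240, 103, 140), (255, 102, 139), (270, 102, 141), (285, 88, 130), (300, 82, 129), (315, 7, 201), (330, 7, 202), (345, 5, 135), (360, 5, 54), (375, 6, 49), (390, 7, 41)]
```

```bash
python3 -m inch '[[[0,0,-0.5,0],[0,0,-1,0],[0,0,-1.5,0],[0,0,-2,0],[0,0,-2.5,0],[0,0,-3,0],[0,0,-3,0]]]' 6.38;python3 -m inch '[[[0,0,-0.5,0],[0,0,-1,0],[0,0,-1.5,0],[0,0,-1.5,0],[0,0,-1.5,0],[0,0,-1.5,0]]]' 6.38;python3 -m inch '[[[0,0,0,0],[0,0,0,0],[0,0,0,0]]]' 5.8;python3 -c "
from h import *
im,p=snap('wrist','w17')
for a,c,b in blobs(im,(8,100,40),(24,255,255),1000,(150,0,500,400)): print(a,c.round(),b.round().tolist())
g=cv2.cvtColor(im,cv2.COLOR_BGR2HSV)
m=cv2.inRange(g,(5,100,30),(26,255,255));
for r in range(150,340,8):
  c=np.where(m[r,200:440]>0)[0]+200
  if len(c):print(r,c.min(),c.max(),g[r,318].tolist())
"
```

```text
clock: 23.98
eef_pos: [375.8, -311.9, 153.4]
tool_rot: [-3.14, 0.001, -2.951]
force: [-0.1, 0.1, -1.3]
width: 63.7
gripper_force: 7.4
clock: 24.48
eef_pos: [375.1, -311.5, 167.2]
tool_rot: [3.142, -0.0, -2.951]
force: [-0.1, -0.4, -2.9]
width: 63.8
gripper_force: 7.3
clock: 24.73
eef_pos: [375.2, -311.4, 167.1]
tool_rot: [3.141, -0.0, -2.951]
force: [0.6, -0.0, -2.8]
width: 62.4
gripper_force: 69.8
15557.5 [317. 260.] [[241.0, 203.0], [397.0, 203.0], [397.0, 341.0], [241.0, 341.0]]
3427.0 [298. 340.] [[228.0, 359.0], [238.0, 313.0], [394.0, 345.0], [385.0, 392.0]]
206 252 382 [11, 163, 144]
214 251 384 [11, 174, 145]
222 249 385 [11, 172, 145]
230 248 386 [11, 177, 143]
238 247 387 [11, 184, 143]
246 246 388 [11, 182, 146]
254 245 390 [12, 185, 145]
262 243 391 [11, 185, 145]
270 242 392 [12, 191, 143]
278 241 393 [12, 182, 151]
286 244 390 [11, 176, 132]
294 248 386 [11, 179, 135]
302 254 381 [11, 166, 135]
310 241 374 [9, 130, 137]
318 240 310 [7, 17, 137]
326 236 346 [19, 88, 229]
334 234 384 [11, 117, 74]
```

```bash
cat >> h.py <<'E'
def headtilt(p,c):
    """near face (64 x 40) px: lowL,lowR,topR,topL -> angle of mallet x axis from vertical (+ = leaning away), top edge position"""
    o=np.array([(-20,-32,0),(-20,32,0),(20,32,0),(20,-32,0)],float)
    ok,rs,ts,er=cv2.solvePnPGeneric(o,np.array(c,float).reshape(-1,1,2),p["mtx"],p["D"],flags=cv2.SOLVEPNP_IPPE)
    R=cv2.Rodrigues(p["rvec"])[0]
    for r,t,e in zip(rs,ts,er):
        M=R.T@cv2.Rodrigues(r)[0]; d=M[:,0]; n=M[:,2]*(-np.sign(M[0,2])); X=R.T@(t.ravel()-np.ravel(p["tvec"]))
        c0=X-n*22; print("xaxis",d.round(2),"tilt deg",np.degrees(np.arccos(d[2])).round(1),"head",c0.round(1),"neck",(c0-20*d).round(1),"tip",(c0-140*d).round(1),"err",e.round(2))
E
python3 -c "
from h import *
p=camera_params('wrist')
headtilt(p,[(252,203),(382,203),(393,280),(241,280)]);print(p['mtx'][0],here())"
```

```text
xaxis [0.6  0.12 0.8 ] tilt deg 37.3 head [ 380.5 -310.4  157.2] neck [ 368.6 -312.7  141.3] tip [ 297.2 -326.5   45.9] err [0.08]
xaxis [ 0.97  0.19 -0.12] tilt deg 97.0 head [ 367.1 -313.   195.5] neck [ 347.6 -316.7  198. ] tip [ 230.6 -339.3  212.5] err [6.63]
[327.45325592   0.         316.97706669] (24.78, array([ 375.2, -311.4,  167.1]), array([ 180. ,   -0. , -169.1]), array([-0. ,  0.2, -2.4]), 62.6)
```

```bash
python3 -c "
from h import *
plan((375,-311,311,190.9),(629,250,311,176.7))"
```

```text
[0.01, 0.05, -14.39, 0.03] rows 4
[-35.57, 50.31, -14.39, 14.23] rows 16
```

```bash
python3 -m inch '[[[0,0,-3,0],[0,0,-7,0],[0,0,-11,0],[-0.5,2,-14.4,1],[-2.5,5,-14.4,3],[-5,8,-14.4,5],[-7,11,-14.4,7],[-9.5,14,-14.4,9]]]' 5.8;python3 -c "
from h import *
print(here());plan((629,250,311,176.7))"
```

```text
clock: 25.45
eef_pos: [441.5, -155.0, 311.5]
tool_rot: [-3.141, -0.001, -3.111]
force: [1.1, -0.3, -3.3]
width: 62.5
gripper_force: 69.9
(25.45, array([ 441.5, -155. ,  311.5]), array([-179.9,   -0. , -178.3]), array([ 1.1, -0.3, -3.3]), 62.5)
[-19.98, 39.9, 0.05, 5.05] rows 11
```

```bash
python3 -m inch '[[[-2,4,0,2],[-4,8,0,5],[-6,12,0,5],[-8,16,0,5],[-10,20,0,5],[-12,24,0,5],[-14,28,0,5],[-16,32,0,5]]]';python3 -m inch '[[[-2,4,0,0],[-4,8,0,0],[-4,8,0,0],[-4,8,0,0],[-4,8,0,0]]]';python3 -c "
from h import *
im,p=snap('wrist','w18');print(here())
g=cv2.cvtColor(im,cv2.COLOR_BGR2HSV)
red=cv2.inRange(g,(0,120,60),(6,255,255))|cv2.inRange(g,(174,120,60),(180,255,255))
cs,h=cv2.findContours(red,cv2.RETR_CCOMP,cv2.CHAIN_APPROX_NONE)
for c,hh in zip(cs,h[0]):
  if 150<cv2.contourArea(c)<8000 and len(c)>20:
    e=cv2.fitEllipse(c); print(cv2.contourArea(c),np.round(e[0],1),np.round(e[1],1),'hole' if hh[3]>=0 else 'out',ray(p,[e[0]],155).round(1))
m=cv2.inRange(g,(5,100,30),(26,255,255))
for r in range(190,320,10):
  c=np.where(m[r,200:440]>0)[0]+200
  if len(c):print(r,c.min(),c.max())
"
```

```text
clock: 26.12
eef_pos: [581.3, 148.7, 310.8]
tool_rot: [-3.141, -0.001, 3.088]
force: [0.9, -0.5, -2.2]
width: 62.3
gripper_force: 69.9
clock: 26.53
eef_pos: [624.7, 224.8, 310.3]
tool_rot: [-3.14, -0.002, 3.089]
force: [-0.6, -0.3, -2.4]
width: 62.7
gripper_force: 70.0
(26.58, array([624.8, 223.4, 310.6]), array([-1.799e+02, -1.000e-01,  1.769e+02]), array([ 0.4, -0.4, -2.7]), 62.3)
520.5 [175.3 378.3] [22.4 32.9] out [[839.2  54.5 155. ]]
668.0 [305.3 332.4] [17.  55.8] out [[786.6 203.6 155. ]]
339.0 [265.2 340.7] [28.7 50.2] out [[794.9 159.7 155. ]]
292.0 [245.1 339.1] [ 7.6 69.1] out [[791.7 138.2 155. ]]
320.5 [161.6 297.9] [19.  26.4] out [[736.9  57.7 155. ]]
658.5 [ 73.9 289.7] [24.9 34.2] out [[722.5 -29.9 155. ]]
708.5 [ 82.9 158.8] [27.8 32.9] out [[589.9  12.9 155. ]]
756.5 [272.3 154.9] [25.  54.3] out [[595.3 185.4 155. ]]
659.5 [297.7 144.5] [20.5 52.6] out [[587.1 209.2 155. ]]
762.5 [401.  104.2] [24.2 43.9] out [[557.1 301.4 155. ]]
1276.5 [281.  103.1] [39.  41.8] out [[550.6 197.1 155. ]]
210 251 383
220 250 384
230 213 386
240 223 387
250 226 389
260 216 391
270 200 392
280 205 392
290 207 388
300 205 389
310 202 393
```

```bash
python3 -m inch '[[[-0.3,-1.5,0,0],[-0.3,-3,0,0],[-0.3,-3,1,0],[-0.3,-3,2.1,0],[-0.3,-3,2.1,0],[-0.3,-3,2.1,0]]]';python3 -c "
from h import *
im,p=snap('wrist','w19');print(here())
a=im[0:330,180:460];cv2.imwrite('pics/w19c.png',cv2.resize(a,None,fx=1.8,fy=1.8))
print(proj(p,[(550.5,197,155),(550.5,197,163)]))"
```

```text
clock: 27.08
eef_pos: [625.7, 194.2, 289.3]
tool_rot: [-3.141, -0.002, 3.088]
force: [-0.0, 0.6, -2.5]
width: 62.1
gripper_force: 69.9
(27.13, array([626.1, 194.9, 290. ]), array([ 1.80e+02, -1.00e-01,  1.77e+02]), array([ 1.3,  0.4, -2.5]), 62.5)
[[315.58892702  99.29742465]
 [315.53507289  99.10459522]]
```

View pics/w19c.png

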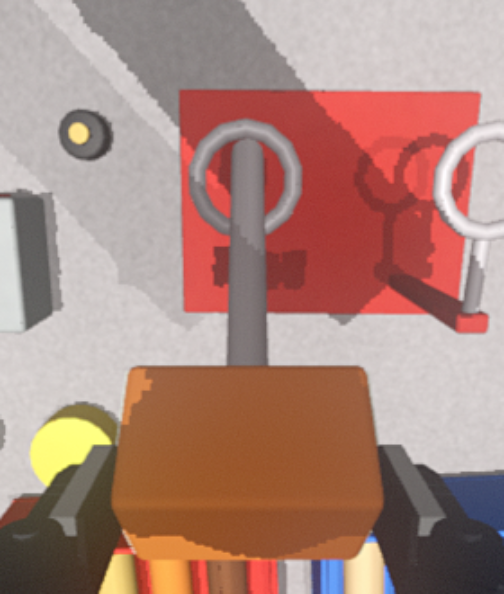

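The handle tip is at crop (247,140), about 17 mm on the robot side of the loop centre at (247,178). I'll work out the shift.

```bash
python3 -c "
from h import *
p=camera_params('wrist')
print(ray(p,[(317,82)],169).round(1),ray(p,[(317,77)],172).round(1),ray(p,[(317,99)],155).round(1))"
```

```text
[[538.9 199.5 169. ]] [[535.6 199.7 172. ]] [[550.9 198.9 155. ]]
```

```bash
python3 -m inch '[[[-0.9,0,0,0],[-0.9,0,0,0],[-0.9,0,0.5,0],[-0.9,0,1,0],[-0.9,0,1.5,0],[-0.9,0,1.8,0]]]';python3 -m inch '[[[0,0,0.4,0],[0,0,0.8,0],[0,0,0.8,0]]]'
```

```text
clock: 27.63
eef_pos: [634.8, 194.0, 271.2]
tool_rot: [-3.141, -0.001, 3.088]
force: [0.3, 0.0, -3.0]
width: 62.6
gripper_force: 70.0
clock: 27.88
eef_pos: [635.1, 193.8, 263.2]
tool_rot: [-3.141, -0.002, 3.088]
force: [0.3, 0.5, -2.9]
width: 62.5
gripper_force: 70.0
```

```bash
python3 -m inch '[[[0,0,0,0],[0.5,0,0,0],[1,0,-0.2,0],[1.5,0,-0.4,0],[2,0,-0.6,0],[2.5,0,-0.8,0],[2.5,0,-0.8,0]]]' 6.36;python3 -m inch '[[[0.5,0,-0.2,0],[1,0,-0.5,0],[1.5,0,-0.7,0],[2,0,-0.9,0],[2,0,-0.9,0]]]'
```

```text
clock: 28.47
eef_pos: [610.9, 195.8, 274.2]
tool_rot: [3.141, 0.003, 3.088]
force: [2.7, -0.8, 1.6]
width: 63.6
gripper_force: 15.4
clock: 28.88
eef_pos: [590.1, 197.0, 282.6]
tool_rot: [3.141, 0.001, 3.089]
force: [2.6, 0.5, -0.6]
width: 63.8
gripper_force: 15.2
```

```bash
python3 -m inch '[[[0.5,0,-0.1,0],[1,0,-0.2,0],[1.5,0,-0.2,0],[2,0,-0.2,0],[2.5,0,-0.2,0],[3,0,-0.1,0],[3.3,0,0,0],[3.3,0,0,0]]]';python3 -c "
from h import *
im,p=snap('wrist','w20');print(here())
m=cv2.inRange(cv2.cvtColor(im,cv2.COLOR_BGR2HSV),(5,100,30),(26,255,255))
for r in range(180,350,6):
  c=np.where(m[r,200:440]>0)[0]+200
  if len(c):print(r,c.min(),c.max(),im[r,318].tolist())
"
```

```text
clock: 29.55
eef_pos: [556.6, 198.3, 281.0]
tool_rot: [-3.141, -0.001, 3.089]
force: [1.1, -0.9, -3.3]
width: 63.7
gripper_force: 14.5
(29.6, array([557. , 198.3, 281.1]), array([-1.800e+02, -1.000e-01,  1.769e+02]), array([ 0.2, -0.1, -2.7]), 63.7)
228 257 377 [45, 74, 139]
234 254 380 [42, 75, 136]
240 253 381 [39, 70, 134]
246 251 383 [39, 72, 136]
252 249 385 [37, 72, 135]
258 247 387 [39, 75, 136]
264 245 389 [33, 71, 135]
270 243 390 [30, 72, 135]
276 241 395 [35, 82, 150]
282 242 391 [35, 82, 154]
288 243 390 [42, 86, 156]
294 237 394 [41, 87, 157]
300 231 401 [37, 84, 156]
306 231 397 [37, 83, 156]
312 227 396 [41, 88, 157]
318 219 386 [38, 85, 158]
324 224 385 [39, 87, 158]
330 225 384 [36, 84, 154]
336 220 383 [78, 173, 250]
342 215 382 [76, 172, 250]
348 217 321 [30, 41, 122]
```

```bash
python3 -c "
from h import *
headtilt(camera_params('wrist'),[(257,227),(377,227),(392,274),(241,274)])"
```

```text
xaxis [ 0.15 -0.01  0.99] tilt deg 8.9 head [573.8 197.3 275.7] neck [570.7 197.6 255.9] tip [552.3 199.1 137.4] err [0.07]
xaxis [ 0.84 -0.05 -0.53] tilt deg 122.3 head [563.1 198.  304.8] neck [546.2 199.  315.5] tip [445.  205.3 379.6] err [10.69]
```

```bash
python3 -m inch '[[[0.6,0,0.6,0],[1.2,0,1.5,0],[1.7,0,2.5,0],[2,0,3.5,0],[2,0,4.5,0],[2,0,5.5,0],[2,0,6.5,0],[2,0,6.5,0]]]';python3 -c "
from h import *
im,p=snap('wrist','w21');print(here())
m=cv2.inRange(cv2.cvtColor(im,cv2.COLOR_BGR2HSV),(5,100,30),(26,255,255))
for r in range(200,300,6):
  c=np.where(m[r,200:440]>0)[0]+200
  if len(c):print(r,c.min(),c.max())
"
```

```text
clock: 30.27
eef_pos: [536.4, 198.5, 213.7]
tool_rot: [-3.14, -0.004, 3.088]
force: [-0.1, -1.0, -2.3]
width: 63.6
gripper_force: 14.4
(30.32, array([537. , 198.9, 214.8]), array([-179.9,   -0.2,  176.9]), array([ 0.7,  0.5, -3. ]), 63.7)
230 307 330
236 256 378
242 254 380
248 252 382
254 250 384
260 247 398
266 245 389
272 243 396
278 243 405
284 243 407
290 243 408
296 240 395
```

```bash
python3 -c "
from h import *
headtilt(camera_params('wrist'),[(257,234),(377,234),(392,274),(242,274)])"; python3 -m inch '[[[0,0,0.6,0],[0,0,1.2,0],[0,0,1.8,0],[0,0,2.2,0],[0,0,2.2,0]]]'
```

```text
xaxis [ 0.05 -0.    1.  ] tilt deg 2.9 head [556.  197.9 211.5] neck [555.  197.9 191.5] tip [548.9 198.1  71.7] err [0.44]
xaxis [ 0.8  -0.04 -0.6 ] tilt deg 127.1 head [546.2 198.5 237.5] neck [530.2 199.4 249.6] tip [434.7 204.6 322. ] err [10.85]
clock: 30.73
eef_pos: [537.2, 198.9, 193.2]
tool_rot: [-3.141, -0.002, 3.088]
force: [-0.1, 0.1, -3.6]
width: 63.5
gripper_force: 14.4
```

```bash
python3 -m inch '[[[0.2,0,0.4,0],[0.3,0,0.8,0],[0.3,0,1,0],[0.3,0,1,0]]]';python3 -m inch '[[[0,0,0,0],[0,0,0,0],[0,0,0,0],[0,0,-2,0],[0,0,-6,0],[0,0,-10,0],[0,0,-13,0],[0,0,-13,0]]]' 8;python3 -c "
from h import *
im,p=snap('wrist','w22');print(here())
m=cv2.inRange(cv2.cvtColor(im,cv2.COLOR_BGR2HSV),(8,100,30),(24,255,255))
for r in range(100,330,6):
  c=np.where(m[r,220:420]>0)[0]+220
  if len(c):print(r,c.min(),c.max(),len(c))
im,q=snap('top');
for a,c,b in blobs(im,(5,80,60),(20,190,255),80,(180,150,300,290)): print(a,c,*rect(q,b,46))
"
```

```text
clock: 31.07
eef_pos: [534.4, 199.3, 183.8]
tool_rot: [-3.141, -0.001, 3.088]
force: [0.1, -0.3, -1.5]
width: 63.6
gripper_force: 14.4
clock: 31.73
eef_pos: [537.6, 202.2, 321.4]
tool_rot: [3.136, 0.011, 3.088]
force: [1.2, 1.6, 0.2]
width: 80.2
gripper_force: 0.0
(31.78, array([536.5, 201. , 318.2]), array([179.8,   0.4, 176.9]), array([-0.3,  0.1, -0.8]), 80.0)
172 278 347 70
178 275 349 75
184 275 349 75
190 276 349 74
196 276 349 74
202 276 349 74
208 277 348 72
214 277 348 72
220 277 348 72
268 228 234 7
274 228 245 18
280 239 249 11
286 247 251 5
292 249 250 2
310 241 242 2
```

```bash
python3 -c "
from h import *
p=camera_params('wrist')
im=get_image('wrist');g=cv2.cvtColor(im,cv2.COLOR_BGR2HSV)
print([g[r,312].tolist() for r in range(150,236,5)])
o=np.array([(-22,-32,0),(-22,32,0),(22,32,0),(22,-32,0)],float)
for r0,r1 in ((176,223),):
  ok,r,t=cv2.solvePnP(o,np.array([(275,r0),(350,r0),(348.5,r1),(276.5,r1)],float),p['mtx'],p['D'],flags=cv2.SOLVEPNP_IPPE)
  R=cv2.Rodrigues(p['rvec'])[0];print(R.T@(t.ravel()-p['tvec'].ravel()),(R.T@cv2.Rodrigues(r)[0])[:,2])
print(ray(p,[(312.5,200)],199))
m=cv2.inRange(g,(8,100,30),(24,255,255));print([(i,m[i,275:350].sum()//255) for i in range(150,236,4)])
im,q=snap('scene');
for a,c,b in blobs(im,(8,180,100),(20,255,255),40,(290,120,420,220)): print(a,c,b.round().tolist())
print(proj(q,[(551,198,179),(551,198,159)]))
"
```

```text
[[1, 155, 117], [0, 158, 118], [2, 163, 116], [2, 160, 118], [0, 52, 98], [10, 164, 112], [9, 154, 119], [11, 168, 147], [11, 172, 147], [10, 162, 151], [10, 165, 147], [15, 165, 236], [14, 165, 235], [14, 164, 236], [15, 164, 236], [17, 157, 236], [11, 135, 232], [0, 8, 196]]
[544.60182668 195.60762273 184.04339473] [0.09080279 0.0074513  0.99584102]
[[540.0752622  196.00979777 199.        ]]
[(150, np.uint64(0)), (154, np.uint64(0)), (158, np.uint64(0)), (162, np.uint64(0)), (166, np.uint64(0)), (170, np.uint64(0)), (174, np.uint64(67)), (178, np.uint64(69)), (182, np.uint64(71)), (186, np.uint64(72)), (190, np.uint64(72)), (194, np.uint64(71)), (198, np.uint64(71)), (202, np.uint64(71)), (206, np.uint64(71)), (210, np.uint64(71)), (214, np.uint64(70)), (218, np.uint64(70)), (222, np.uint64(70)), (226, np.uint64(70)), (230, np.uint64(69)), (234, np.uint64(0))]
101.0 [360.92574257 148.75577558] [[351.0, 150.0], [355.0, 140.0], [371.0, 147.0], [367.0, 157.0]]
62.0 [319.18010753 178.43548387] [[312.0, 175.0], [326.0, 175.0], [326.0, 182.0], [312.0, 182.0]]
[[360.07465776 153.93560894]
 [359.76689973 159.46044052]]
```

```bash
python3 -c "
from h import *
im,p=snap('wrist');g=cv2.cvtColor(im,cv2.COLOR_BGR2HSV)
m=cv2.inRange(g,(5,90,30),(24,255,255))
for r in (176,182,184,190,200,210,220,228,231): 
  c=np.where(m[r,255:375]>0)[0]+255;print(r,c.min(),c.max(),end='; ')
print([(r,int(g[r,312,2])) for r in range(170,236,2)])
o=np.array([(-22,-32,0),(-22,32,0),(22,32,0),(22,-32,0)],float)
ok,r,t=cv2.solvePnP(o,np.array([(274.5,183),(350,183),(347.5,232.5),(277,232.5)],float),p['mtx'],p['D'],flags=cv2.SOLVEPNP_IPPE)
R=cv2.Rodrigues(p['rvec'])[0];print(R.T@(t.ravel()-p['tvec'].ravel()),(R.T@cv2.Rodrigues(r)[0])[:,2])
print(ray(p,[(312.5,207)],199))
# forward check: predicted px of near/far top edges if seated upright at loop
for x0 in (545,551,557): print(x0,proj(p,[(x0-22,198+32,199),(x0-22,198-32,199),(x0+22,198-32,199),(x0-22,198,159)]).round(1).tolist())
im,q=snap('scene','s22')
h=cv2.cvtColor(im,cv2.COLOR_BGR2HSV);mm=cv2.inRange(h,(5,120,40),(22,255,255))[120:190,330:400]
ys,xs=np.where(mm>0);print('scene rows',ys.min()+120,ys.max()+120,xs.min()+330,xs.max()+330)
B=[(551+a,198+b,179+c) for a in(-22,22) for b in(-32,32) for c in(-20,20)];P=proj(q,B);print(P.min(0),P.max(0))
"
```

```text
176 285 351; 182 281 354; 184 281 355; 190 280 356; 200 280 356; 210 280 356; 220 281 355; 228 281 355; 231 281 354; [(170, 115), (172, 115), (174, 109), (176, 112), (178, 115), (180, 116), (182, 114), (184, 130), (186, 146), (188, 147), (190, 148), (192, 148), (194, 150), (196, 148), (198, 148), (200, 149), (202, 147), (204, 186), (206, 238), (208, 235), (210, 235), (212, 235), (214, 235), (216, 235), (218, 235), (220, 235), (222, 236), (224, 235), (226, 235), (228, 236), (230, 236), (232, 238), (234, 163)]
[549.91393405 193.71917804 181.8338119 ] [-0.13869415  0.02134296  0.99010525]
[[543.66091509 194.51223058 199.        ]]
545 [[355.2, 180.2], [275.7, 184.3], [280.3, 235.1], [315.6, 172.5]]
551 [[355.4, 187.4], [276.3, 191.5], [280.9, 241.7], [316.0, 178.8]]
557 [[355.5, 194.6], [277.0, 198.6], [281.5, 248.2], [316.3, 185.1]]
scene rows 120 163 350 399
[348.51347528 142.58239603] [371.6837128  165.64324447]
```

The first mallet sits in the right loop and both camera checks agree with an upright, seated head. Now mallet 1.

```bash
python3 -c "
from h import *
plan((415,178,300,190.5),(415,178,130,190.5))"
```

```text
[11.78, -2.72, 1.28, -13.57] rows 3
[11.78, -2.72, 18.28, -13.57] rows 6
```

```bash
python3 -m inch '[[[4,-1,0,-7],[8,-2,0,-13.5],[11.8,-2.7,1,-13.5],[11.8,-2.7,5,-13.5],[11.8,-2.7,9,-13.5],[11.8,-2.7,13,-13.5],[11.8,-2.7,17,-13.5],[11.8,-2.7,18.3,-13.5]]]' 8.5;python3 -m inch '[[[0,0,0,0],[0,0,0,0],[0,0,0,0]]]';python3 -c "
from h import *
im,p=snap('wrist','w23');print(here())
for a,c,b in blobs(im,(5,90,30),(24,255,255),2000,(150,0,500,400)): print(a,c.round(),b.round().tolist(),*rect(p,b,46))
g=cv2.cvtColor(im,cv2.COLOR_BGR2HSV)
for r in (20,60,100,140): 
  v=cv2.Canny(im,60,150)[r,230:420];print(r,(np.where(v>0)[0]+230).tolist())
"
```

```text
clock: 32.7
eef_pos: [411.9, 176.8, 126.3]
tool_rot: [-3.14, -0.009, -2.959]
force: [0.0, -0.5, 0.2]
width: 84.7
gripper_force: 0.0
clock: 32.95
eef_pos: [415.9, 179.6, 132.0]
tool_rot: [3.141, 0.001, -2.959]
force: [0.7, 0.5, 0.0]
width: 85.2
gripper_force: 0.0
(33.0, array([416.2, 179.5, 132.3]), array([ 1.800e+02,  1.000e-01, -1.696e+02]), array([-0.3, -0.3, -0.1]), 84.8)
4667.5 [315. 183.] [[272.0, 210.0], [272.0, 155.0], [358.0, 155.0], [358.0, 210.0]] [399.5 175.1] 100.4 [40. 60.]
2867.5 [460.  60.] [[432.0, 0.0], [499.0, 0.0], [499.0, 117.0], [432.0, 117.0]] [302.7 255.9] 19.4 [41. 70.]
20 [305, 308, 324, 325]
60 [245, 306, 308, 322, 324, 351]
100 [234, 235, 236, 302, 305, 307, 318, 324, 386, 387, 388]
140 [282, 283, 349]
```

```bash
python3 -m inch '[[[0.15,-0.1,3,0],[0.15,-0.1,6,0],[0.15,-0.1,9,0],[0.15,-0.1,10.8,0],[0.15,-0.1,11,0],[0.15,-0.1,11,0]]]' 8.5;python3 -m inch '[[[0,0,0,0],[0,0,0,0],[0,0,0,0],[0,0,0,0],[0,0,0,0]]]' 5.8; python3 -m inch '[[[0,0,-1,0],[0,0,-2,0],[0,0,-2,0],[0,0,-2,0]]]' 6.37;python3 -m inch '[[[0,0,-1,0],[0,0,-2,0],[0,0,-2,0],[0,0,-2,0]]]' 6.38
```

```text
clock: 33.5
eef_pos: [414.6, 178.0, 21.7]
tool_rot: [-3.142, 0.001, -2.959]
force: [0.0, 0.3, 0.2]
width: 85.3
gripper_force: 0.0
clock: 33.92
eef_pos: [415.8, 178.4, 23.2]
tool_rot: [3.14, 0.004, -2.96]
force: [-0.1, -0.6, 6.0]
width: 62.4
gripper_force: 65.0
clock: 34.25
eef_pos: [415.1, 177.7, 42.3]
tool_rot: [3.141, 0.002, -2.961]
force: [0.4, 0.3, -2.3]
width: 64.1
gripper_force: 12.1
clock: 34.58
eef_pos: [414.8, 177.8, 61.5]
tool_rot: [3.141, 0.002, -2.96]
force: [1.9, 0.6, -0.6]
width: 63.7
gripper_force: 8.0
```

```bash
python3 -m inch '[[[0,0,-0.5,0],[0,0,-1,0],[0,0,-1.5,0],[0,0,-2,0],[0,0,-2.5,0],[0,0,-3,0],[0,0,-3,0]]]' 6.38;python3 -m inch '[[[0,0,-0.5,0],[0,0,-1,0],[0,0,-1.5,0],[0,0,-2,0],[0,0,-2.5,0],[0,0,-3,0],[0,0,-3,0]]]' 6.38;python3 -m inch '[[[0,0,-0.5,0],[0,0,-1,0],[0,0,-2,0],[0,0,-3,0],[0,0,-4,0],[0,0,-4.5,0],[0,0,-4.5,0]]]' 6.38;python3 -m inch '[[[0,0,0,0],[0,0,0,0],[0,0,0,0]]]' 5.8;python3 -c "
from h import *
im,p=snap('wrist','w24');print(here())
m=cv2.inRange(cv2.cvtColor(im,cv2.COLOR_BGR2HSV),(5,100,30),(26,255,255))
print([(r,int(c.min()),int(c.max()),im[r,318].tolist()) for r in range(190,320,6) for c in [np.where(m[r,200:440]>0)[0]+200] if len(c)])"
```

```text
clock: 35.17
eef_pos: [414.7, 177.9, 92.2]
tool_rot: [3.141, 0.002, -2.96]
force: [0.9, 0.2, -1.7]
width: 64.0
gripper_force: 7.6
clock: 35.75
eef_pos: [414.6, 177.9, 122.3]
tool_rot: [3.141, 0.002, -2.96]
force: [-0.1, 0.3, -2.6]
width: 63.9
gripper_force: 7.4
clock: 36.33
eef_pos: [415.0, 178.0, 167.8]
tool_rot: [3.141, 0.003, -2.96]
force: [-0.4, 0.3, -3.0]
width: 63.6
gripper_force: 7.4
clock: 36.58
eef_pos: [413.8, 177.3, 165.9]
tool_rot: [-3.141, -0.001, -2.96]
force: [0.6, -0.0, -3.1]
width: 62.5
gripper_force: 69.7
(36.63, array([413.8, 177.5, 165.9]), array([-1.800e+02, -1.000e-01, -1.696e+02]), array([-0.2, -0. , -3.6]), 62.5)
[(202, 252, 382, [30, 58, 107]), (208, 250, 384, [35, 66, 119]), (214, 249, 385, [30, 61, 118]), (220, 249, 385, [32, 65, 119]), (226, 248, 386, [31, 64, 118]), (232, 247, 387, [32, 65, 120]), (238, 246, 388, [27, 60, 118]), (244, 246, 388, [29, 63, 119]), (250, 244, 390, [29, 61, 118]), (256, 244, 390, [29, 62, 120]), (262, 243, 391, [24, 63, 120]), (268, 205, 392, [26, 62, 119]), (274, 241, 393, [34, 68, 125]), (280, 241, 396, [27, 64, 124]), (286, 244, 390, [23, 53, 105]), (292, 248, 397, [25, 57, 107]), (298, 253, 406, [26, 57, 107]), (304, 257, 415, [20, 52, 104]), (310, 399, 401, [18, 24, 95]), (316, 315, 404, [25, 29, 97])]
```

```bash
python3 -c "
from h import *
plan((414,177,335,190.4),(414,300,335,176.8),(641,301.5,335,176.8))"
```

```text
[-0.01, -0.05, -16.91, 0.03] rows 5
[-2.23, 12.05, -16.91, 13.63] rows 6
[-24.59, 8.09, -16.91, 13.63] rows 8
```

```bash
python3 -m inch '[[[0,0,-4,0],[0,0,-8,0],[0,0,-12,0],[0,1,-16,3],[-0.5,4,-16.9,6],[-1,7.5,-16.9,10],[-2.2,11,-16.9,13.6],[-2.2,12,-16.9,13.6]]]' 5.8;python3 -c "
from h import *
print(here());plan((641,301.5,335,176.8))"
```

```text
clock: 37.3
eef_pos: [413.7, 305.8, 335.8]
tool_rot: [3.135, 0.001, 3.089]
force: [0.7, 0.9, -2.4]
width: 62.6
gripper_force: 69.9
(37.3, array([413.7, 305.8, 335.8]), array([179.6,   0. , 177. ]), array([ 0.7,  0.9, -2.4]), 62.6)
[-22.72, 0.78, 0.08, 0.16] rows 6
```

```bash
python3 -m inch '[[[-4,0.2,0,0],[-8,0.2,0,0],[-12,0.2,0,0],[-16,0.3,0,0],[-20,0.4,0,0],[-22.7,0.6,0,0],[-22.7,0.6,0,0],[-22.7,0.6,0,0]]]';python3 -m inch '[[[0,0,1.5,0],[0,0,3,0],[0,0,4.4,0],[0,0,4.4,0],[0,0,4.4,0]]]';python3 -c "
from h import *
im,p=snap('wrist','w25');print(here())
g=cv2.cvtColor(im,cv2.COLOR_BGR2HSV)
print('pred loop',proj(p,[(557,306,155),(551,196,155)]))
red=(cv2.inRange(g,(0,120,60),(6,255,255))|cv2.inRange(g,(174,120,60),(180,255,255)))
for r in range(60,150,4): print(r,''.join('#' if red[r,c] else ('o' if g[r,c,2]>135 else '.') for c in range(270,372,2)))
"
```

```text
clock: 37.97
eef_pos: [641.7, 292.3, 332.6]
tool_rot: [-3.14, -0.003, 3.085]
force: [-0.3, 0.3, -2.5]
width: 62.6
gripper_force: 69.9
clock: 38.38
eef_pos: [639.7, 293.1, 290.8]
tool_rot: [-3.14, -0.002, 3.088]
force: [-0.5, -0.6, -2.9]
width: 62.3
gripper_force: 69.8
(38.43, array([640.3, 293.5, 291.9]), array([180. ,  -0. , 176.9]), array([ 0.6, -0.3, -2.1]), 62.5)
pred loop [[327.77299502  88.96238318]
 [190.78576106  88.76721556]]
60 ######################oooooooooooooooo#########oooo
64 ###################o..ooooooo..ooooooooo#######oooo
68 #################oo...ooooo.######..ooooooo###ooooo
72 ################.oo..oooooo..########..ooooo##ooooo
76 ###############.oo....ooooo..##########.ooooo#ooooo
80 ##############oooo...o.oooo.o###########.oooooooooo
84 ##############.ooo...oooooo..############.ooo.ooooo
88 ##############.ooo...oooooo..############.ooooooooo
92 ##############.ooo...oooooo..############.ooo..oooo
96 ##############.ooo...oooooo..###########ooooo..oooo
100 ###############.oo...oooooo..##########ooooo.#ooooo
104 ################ooo..oooooo..#########ooooo.##ooooo
108 #################o...oooooo..#######.ooooo.###ooooo
112 ##################...oooooo..##oo.oooooo..###oooooo
116 ###################.ooooooo..ooooooooo.######oooooo
120 ###################..oooooo..oooo....########ooooo.
124 ###################.ooooooo..oo.#############oooooo
128 ###################.ooooooo..ooo#############oooooo
132 ###################...ooooo..oo.#############.ooooo
136 ###################.....ooo..oo.#############.ooooo
140 ##################........o.....#############.ooooo
144 ##################..............#############.ooooo
148 ##################..............#############oooooo
```

```bash
python3 -c "
from h import *
im,p=snap('wrist','w26');print(here())
g=cv2.cvtColor(im,cv2.COLOR_BGR2HSV)
print(ray(p,[(317,68)],170),ray(p,[(328,89)],155))
red=(cv2.inRange(g,(0,120,60),(6,255,255))|cv2.inRange(g,(174,120,60),(180,255,255)))
for r in range(44,76,2): print(r,''.join('#' if red[r,c] else chr(48+g[r,c,2]//26) for c in range(290,362,2)))
"
```

```text
(38.48, array([640.8, 293.7, 292.5]), array([179.9,   0. , 176.9]), array([ 0.8,  0.4, -2.4]), 62.8)
[[543.24221089 298.77307489 170.        ]] [[557.95719795 306.86197939 155.        ]]
44 ####################################
46 ####################################
48 ####################################
50 ####################################
52 ####################################
54 ##################555###############
56 ##############55555555555###########
58 ############555566666665555#########
60 ###########55666676667766665########
62 #########55566666555556667665#######
64 ########55555555544444555566656#####
66 #######55645555555###54445566655####
68 ######556645555554#######45567655###
70 ######5564455555544#######4556665###
72 ######5574455555554########4556655##
74 #####55664455555544#########556665##
```

```bash
python3 -m inch '[[[-0.6,0.4,0,0],[-1.05,0.85,0,0],[-1.05,0.85,0,0],[-1.05,0.85,0.5,0],[-1.05,0.85,1.1,0],[-1.05,0.85,1.7,0]]]';python3 -m inch '[[[0,0,0.5,0],[0,0,1,0],[0,0,1,0]]]';python3 -c "
from h import *
print(here())"
```

```text
clock: 38.98
eef_pos: [651.7, 300.8, 273.7]
tool_rot: [-3.141, -0.0, 3.086]
force: [-0.2, -0.3, -2.2]
width: 62.3
gripper_force: 69.9
clock: 39.23
eef_pos: [651.4, 300.2, 262.5]
tool_rot: [-3.14, -0.002, 3.086]
force: [0.2, -1.2, -2.3]
width: 62.1
gripper_force: 69.9
(39.23, array([651.4, 300.2, 262.5]), array([-1.799e+02, -1.000e-01,  1.768e+02]), array([ 0.2, -1.2, -2.3]), 62.1)
```

```bash
python3 -m inch '[[[0,0,0,0],[0.5,0,0,0],[1,0,-0.2,0],[1.5,0,-0.4,0],[2,0,-0.6,0],[2.5,0,-0.8,0],[2.5,0,-0.8,0]]]' 6.36;python3 -m inch '[[[0.5,0.1,-0.2,0],[1,0.15,-0.5,0],[1.5,0.2,-0.7,0],[2,0.2,-0.9,0],[2.5,0.25,-1,0],[2.5,0.25,-1,0]]]'
```

```text
clock: 39.82
eef_pos: [625.9, 303.1, 273.5]
tool_rot: [3.141, 0.0, 3.088]
force: [0.1, 0.0, -3.1]
width: 63.8
gripper_force: 15.1
clock: 40.32
eef_pos: [600.9, 306.9, 282.9]
tool_rot: [3.141, -0.0, 3.088]
force: [-0.2, 0.3, -2.6]
width: 63.5
gripper_force: 15.1
```

```bash
python3 -c "
from h import *
im,p=snap('wrist','w27');print(here())
m=cv2.inRange(cv2.cvtColor(im,cv2.COLOR_BGR2HSV),(5,100,30),(26,255,255))
print([(r,int(c.min()),int(c.max()),int(im[r,318,2])) for r in range(190,320,6) for c in [np.where(m[r,200:440]>0)[0]+200] if len(c)])
g=cv2.cvtColor(im,cv2.COLOR_BGR2HSV)
print('pred loop',proj(p,[(557.5,306.5,155)]))
red=(cv2.inRange(g,(0,120,60),(6,255,255))|cv2.inRange(g,(174,120,60),(180,255,255)))
for r in range(60,210,4): print(r,''.join('#' if red[r,c] else chr(48+g[r,c,2]//26) for c in range(270,372,2)))
"
```

```text
(40.37, array([601.7, 306.5, 282.7]), array([180. ,   0. , 176.9]), array([-0.2,  0.1, -3.5]), 64.0)
[(202, 253, 381, 141), (208, 250, 384, 157), (214, 200, 385, 156), (220, 248, 385, 157), (226, 248, 386, 155), (232, 247, 387, 156), (238, 246, 388, 155), (244, 245, 388, 155), (250, 244, 389, 153), (256, 243, 390, 155), (262, 242, 391, 154), (268, 242, 391, 156), (274, 242, 392, 154), (280, 242, 392, 158), (286, 243, 390, 137), (292, 247, 385, 139), (298, 251, 381, 137), (304, 256, 377, 136)]
pred loop [[313.55243825 139.84285108]]
60 555555555555555555555555555555555557888788878878888
64 555555555555555555555555555555555555677888877788888
68 555555555555555555554555555455555555555587888888878
72 555555555555555555544555555545555555555555568888888
76 555555555554554544444555555445555555555555555567877
80 ###################4455555545#############555555558
84 ###################4455555554#############555555555
88 ###################4455555544############5555555555
92 ###################4555555544############5555555555
96 ###################4555555544############5555555555
100 ########
[... 855 characters left out ...]
444444455444#####55555555555
164 #############4455544455454444444########55555555555
168 ################54444455544444##########55555555555
172 ##################544555544445##########66578875555
176 ##################544545544444##########78888888866
180 ##################54455544444###########78888888888
184 ##################54455554444###########88888888878
188 ##################544455444445##########88877888777
192 ##################445545444445##########88788778888
196 ##################445455544445##########88788888787
200 777777777788777788445454544444887777888778877777778
204 666666666666666665666666666565666666665666656656665
208 666666666666666666666565666655666565555565555555556
```

The tip slid over the near rod: it was too shallow when I raised the tool. I'll go back, insert deeper and rotate without rising at first.

```bash
python3 -m inch '[[[-1,0,-0.5,0],[-2.5,-0.2,-0.5,0],[-4.4,-0.4,-0.5,0],[-4.4,-0.4,-0.5,0],[-4.4,-0.4,0.2,0],[-4.4,-0.4,1,0],[-4.4,-0.4,1.8,0],[-4.4,-0.4,1.8,0]]]' 5.8;python3 -m inch '[[[0,0,0.5,0],[0,0,1,0],[0,0,1.5,0],[0,0,1.5,0]]]';python3 -c "
from h import *
im,p=snap('wrist','w28');print(here())
g=cv2.cvtColor(im,cv2.COLOR_BGR2HSV)
print('pred loop',proj(p,[(557.5,306.5,155)]))
red=(cv2.inRange(g,(0,120,60),(6,255,255))|cv2.inRange(g,(174,120,60),(180,255,255)))
for r in range(40,130,4): print(r,''.join('#' if red[r,c] else chr(48+g[r,c,2]//26) for c in range(270,372,2)))
"
```

```text
clock: 41.03
eef_pos: [644.2, 299.3, 261.5]
tool_rot: [-3.139, -0.004, 3.088]
force: [-0.5, -0.2, -1.9]
width: 62.4
gripper_force: 70.1
clock: 41.37
eef_pos: [645.4, 299.3, 248.0]
tool_rot: [-3.14, -0.002, 3.086]
force: [-0.7, -0.3, -3.0]
width: 62.3
gripper_force: 70.1
(41.42, array([645.6, 299.5, 248.6]), array([-1.800e+02, -1.000e-01,  1.768e+02]), array([ 0.8, -0.3, -2.8]), 62.0)
pred loop [[320.5552842   78.01926141]]
40 #################55555566666665556############78888
44 ###############5556667766666667766656#########78888
48 #############556676555555444555556666578######78888
52 ###########5566665545##########5455667666#####78878
56 ##########55666554################45556765####78888
60 #########5566554####################5556665###78888
64 ########5566554######555555##########5556665##78777
68 #######5566654######45555554##########4556656#78788
72 #######556654######4455555544##########455655#58888
76 #######556654######4455555554##########456665#55567
80 #######556655######4455555554##########456655#55555
84 #######556655######4555555554##########456655#55555
88 #######5566654#####4455555544#########4567655555555
92 ########5566654####4555555554########4567555#555555
96 #########5566655###4555555544#######5567655##555555
100 ##########5566665544555555544####555667655###555555
104 ############45666654555555554#54556766545####555555
108 ##############455674555555554556676554#######555555
112 ################45445555555446655545#########455555
116 ###################455555555445##############555555
120 ###################4555555554################555555
124 ###################4555555554################555555
128 ###################4555555554################555555
```

The tip at row 64 is now visibly inside the ring. Rotating without lifting.

```bash
python3 -m inch '[[[0,0,0,0],[0.3,0.1,0.3,0],[0.7,0.2,0.5,0],[1,0.3,0.5,0],[1.5,0.3,0.5,0],[2,0.3,0.4,0],[2,0.3,0.4,0]]]' 6.36;python3 -m inch '[[[0.5,0,0,0],[1,0,-0.2,0],[1.5,0,-0.4,0],[2,0,-0.6,0],[2,0,-0.6,0]]]'
```

```text
clock: 42.0
eef_pos: [625.0, 304.3, 245.9]
tool_rot: [3.142, -0.0, 3.088]
force: [0.6, 0.6, -1.9]
width: 63.9
gripper_force: 15.1
clock: 42.42
eef_pos: [605.1, 305.5, 252.2]
tool_rot: [3.141, 0.0, 3.087]
force: [0.0, -0.1, -2.7]
width: 63.7
gripper_force: 14.9
```

```bash
cat > v.py <<'E'
from h import *
im,p=snap('wrist');print(here())
g=cv2.cvtColor(im,cv2.COLOR_BGR2HSV);m=cv2.inRange(g,(5,100,30),(26,255,255))
print([(r,int(c.min()),int(c.max()),int(im[r,318,2])) for r in range(190,320,6) for c in [np.where(m[r,200:440]>0)[0]+200] if len(c)])
print('pred loop',proj(p,[(557.5,306.5,155)]))
red=(cv2.inRange(g,(0,120,60),(6,255,255))|cv2.inRange(g,(174,120,60),(180,255,255)))
for r in range(40,230,5): print(r,''.join('#' if red[r,c] else chr(48+g[r,c,2]//26) for c in range(270,372,2)))
E
python3 v.py
```

```text
(42.47, array([605.5, 305.3, 251.9]), array([180. ,   0. , 176.9]), array([ 0.3, -0. , -2.7]), 63.8)
[(208, 255, 378, 144), (214, 252, 381, 156), (220, 251, 382, 154), (226, 250, 384, 153), (232, 249, 385, 155), (238, 248, 386, 152), (244, 247, 387, 152), (250, 245, 388, 152), (256, 244, 389, 152), (262, 243, 390, 151), (268, 242, 391, 152), (274, 241, 392, 154), (280, 241, 392, 160), (286, 244, 390, 148), (292, 246, 388, 147), (298, 249, 385, 147), (304, 251, 383, 145), (310, 253, 380, 147), (316, 255, 378, 242)]
pred loop [[314.70940103 138.26387707]]
40 555555555555555555555555888788888888888888888888888
45 555555555555555555555555565788888888888888888888888
50 555555555555555555555555555556888788888888888888888
55 555555555555555555555555555555557888888888888888888
60 555555555555555555555555555555555556788888878888888
65 555555555555555555555555555555555555557888888888888
70 555555555555555555555555555555555555555555588888888
75 ############################################5578888
80 ############################################5555558
85 ##########################################
[... 875 characters left out ...]
444444555445#######555555555
170 ###############6444444444444444###########555555555
175 ###################4444444444#############555555555
180 ###################4455554444#############555556655
185 ###################4455544444#############888888888
190 ###################4445544444############7888888888
195 ###################4455454444############7888888888
200 ##################64455544444############8888888888
205 888888888888888888545445444446888888888888888888888
210 666666666666666655556665555555555555555555555555555
215 666656666666556665555566555555555555555555555555555
220 666656656555656555555555555565555555555555555555555
225 666665565655565555555555555555555555555555555555555
```

The handle now runs under the near rod (rows 105–110) and the tilt is falling. Continuing.

```bash
python3 -m inch '[[[0.5,0,-0.2,0],[1,0,-0.4,0],[1.5,0,-0.6,0],[2,0,-0.8,0],[2.5,0,-0.9,0],[3,0,-1,0],[3.5,0,-1,0],[3.5,0,-1,0]]]';python3 -m inch '[[[0.5,0,0,0],[0.9,0,0,0],[0.9,0,0,0]]]';python3 v.py | head -2
```

```text
clock: 43.13
eef_pos: [569.9, 307.3, 261.5]
tool_rot: [-3.141, -0.001, 3.087]
force: [-0.3, -0.2, -3.2]
width: 63.2
gripper_force: 14.4
clock: 43.38
eef_pos: [561.2, 307.6, 261.3]
tool_rot: [-3.141, -0.001, 3.087]
force: [-0.4, -0.4, -2.9]
width: 63.8
gripper_force: 14.2
(43.43, array([561.6, 307.5, 261.2]), array([-180. ,   -0. ,  176.9]), array([ 0.3, -0.8, -2.7]), 64.0)
[(226, 200, 377, 140), (232, 200, 379, 137), (238, 201, 381, 137), (244, 207, 383, 139), (250, 201, 384, 137), (256, 201, 386, 138), (262, 215, 388, 138), (268, 235, 390, 140), (274, 236, 391, 161), (280, 226, 391, 155), (286, 237, 390, 155), (292, 226, 390, 157), (298, 228, 389, 157), (304, 220, 387, 156), (310, 229, 386, 158), (316, 221, 385, 157)]
```

```bash
python3 -m inch '[[[0.6,0,0.6,0],[1.2,0,1.5,0],[1.6,0,2.5,0],[1.9,0,3.5,0],[1.9,0,4.4,0],[1.9,0,4.6,0],[1.9,0,4.6,0]]]';python3 v.py|head -2;python3 -m inch '[[[0,0,0.6,0],[0,0,1.2,0],[0,0,1.8,0],[0,0,2.2,0],[0,0,2.2,0]]]'
```

```text
clock: 44.02
eef_pos: [542.5, 308.1, 213.9]
tool_rot: [-3.14, -0.003, 3.086]
force: [-0.4, 0.5, -2.5]
width: 63.4
gripper_force: 14.1
(44.07, array([542.9, 308.5, 214.7]), array([-1.800e+02, -1.000e-01,  1.768e+02]), array([ 0.8,  1.1, -1.8]), 63.7)
[(232, 255, 377, 139), (238, 253, 379, 142), (244, 251, 381, 139), (250, 249, 383, 140), (256, 247, 385, 137), (262, 200, 387, 139), (268, 200, 389, 140), (274, 200, 391, 165), (280, 202, 391, 162), (286, 200, 391, 164), (292, 203, 389, 166), (298, 204, 389, 164), (304, 206, 387, 166), (310, 200, 387, 166), (316, 201, 386, 166)]
clock: 44.48
eef_pos: [542.7, 307.9, 192.0]
tool_rot: [-3.14, -0.002, 3.086]
force: [-0.7, -0.3, -1.1]
width: 63.7
gripper_force: 14.1
```

```bash
python3 -m inch '[[[0.1,0,0.4,0],[0.1,0,0.8,0],[0.1,0,0.9,0],[0.1,0,0.9,0]]]';python3 -m inch '[[[0,0,0,0],[0,0,0,0],[0,0,0,0],[0,0,-2,0],[0,0,-6,0],[0,0,-10,0],[0,0,-13,0],[0,0,-13,0]]]' 8;python3 -m inch '[[[0,0,0,0],[0,0,0,0]]]';python3 -c "
from h import *
im,p=snap('wrist','w30');print(here())
g=cv2.cvtColor(im,cv2.COLOR_BGR2HSV);m=cv2.inRange(g,(5,90,30),(24,255,255))
print([(r,int(c.min()),int(c.max()),int(g[r,315,2])) for r in range(150,260,4) for c in [np.where(m[r,255:375]>0)[0]+255] if len(c)])
for x0,y0 in ((557,306.5),): print(proj(p,[(x0-22,y0+32,199),(x0-22,y0-32,199),(x0+22,y0-32,199),(x0-22,y0,159)]).round(1).tolist())
im,q=snap('scene','s30');h=cv2.cvtColor(im,cv2.COLOR_BGR2HSV)
for a,c,b in blobs(im,(5,120,40),(22,255,255),50,(330,90,420,175)): print(a,c,b.min(0),b.max(0))
for c in ((547,196,179),(557,306.5,179)):
  B=[(c[0]+a,c[1]+b,c[2]+d) for a in(-22,22) for b in(-32,32) for d in(-20,20)];P=proj(q,B);print(P.min(0),P.max(0))
"
```

```text
clock: 44.82
eef_pos: [542.1, 308.5, 184.0]
tool_rot: [-3.141, -0.0, 3.086]
force: [-1.0, 0.6, -3.3]
width: 63.5
gripper_force: 14.2
clock: 45.48
eef_pos: [544.5, 311.7, 321.9]
tool_rot: [3.133, 0.01, 3.086]
force: [0.7, 1.6, 0.4]
width: 79.9
gripper_force: 0.0
clock: 45.65
eef_pos: [542.1, 308.1, 314.0]
tool_rot: [-3.141, 0.0, 3.086]
force: [0.4, -0.1, -0.7]
width: 79.7
gripper_force: 0.0
(45.7, array([541.9, 307.8, 313.2]), array([-1.799e+02, -1.000e-01,  1.768e+02]), array([ 0.8,  0.1, -0.4]), 79.9)
[(174, 284, 351, 118), (178, 282, 353, 119), (182, 280, 355, 134), (186, 279, 355, 151), (190, 278, 355, 149), (194, 279, 355, 147), (198, 279, 355, 151), (202, 279, 355, 148), (206, 279, 354, 242), (210, 279, 354, 238), (214, 279, 354, 237), (218, 281, 354, 237), (222, 280, 354, 237), (226, 281, 354, 238), (230, 281, 353, 238)]
[[354.2, 184.8], [275.2, 189.0], [279.9, 239.3], [315.0, 176.5]]
1460.0 [401.09600457 110.25388128] [376.  90.] [419. 136.]
265.0 [386.9245283 137.8754717] [369.0025  123.27139] [419.29346 151.03424]
206.0 [362.10436893 151.06148867] [349.5167  138.21933] [374.90707 163.53159]
[347.1093513  142.49138081] [370.26031891 165.5359492 ]
[367.75175854 130.84351188] [389.85568711 152.39989502]
```

Both mallets are seated. Before moving the lever I'll check the boards and lever from above the switch.

```bash
python3 -c "
from h import *
plan((588,5,313,177),(588,5,230,177))"; python3 -m inch '[[[-0.6,-4,0,0],[-1.2,-8,0,0],[-2,-12,0,0],[-2.8,-16,0,0],[-3.4,-20,0,0],[-4,-24,0,0],[-5,-28,0,0],[-6.3,-30,0,0]]]' 6;python3 -m inch '[[[0,0,0,0],[0,0,3,0],[0,0,6,0],[0,0,8,0],[0,0,8,0],[0,0,8,0]]]';python3 -c "
from h import *
im,p=snap('wrist','w31');print(here())
for a,c,b in blobs(im,(0,120,40),(6,255,255),200,(220,120,420,300)): print('knob?',a,c.round(1),ray(p,[c],145).round(1))
g=cv2.cvtColor(im,cv2.COLOR_BGR2HSV)
m=cv2.inRange(g,(0,0,130),(180,30,225))
im,q=snap('top','t31');g=cv2.cvtColor(im,cv2.COLOR_BGR2HSV)
for a,c,b in blobs(im,(8,100,60),(19,200,255),60,(345,150,460,215)): print(a,c.round(1),b.round().tolist(),ray(q,[c],63).round(0))
print('pred board centres px',proj(q,[(597.7,-187.7,70),(592,-326,70)]).round(1).tolist())
for r in range(150,206,3): print(r,' '.join('%2d'%(g[r,c,0]) for c in range(345,460,3)))
"
```

```text
[-6.29, -29.98, -0.01, -0.18] rows 8
[-6.29, -29.98, 8.29, -0.18] rows 8
clock: 46.42
eef_pos: [587.5, -1.6, 312.6]
tool_rot: [-3.137, -0.004, 3.08]
force: [0.7, -0.9, 0.1]
width: 60.2
gripper_force: 0.0
clock: 46.92
eef_pos: [587.6, 5.9, 233.0]
tool_rot: [3.141, -0.004, 3.087]
force: [0.3, 0.3, 0.4]
width: 59.8
gripper_force: 0.0
(46.97, array([588.7,   6.3, 234.4]), array([179.9,  -0. , 176.9]), array([ 0. , -0. ,  0.3]), 60.1)
knob? 931.0 [318.1 209.7] [[590.9   6.6 145. ]]
knob? 213.5 [346.1 154. ] [[550.9  28.5 145. ]]
625.5 [379.5 173.3] [[366.0, 190.0], [371.0, 155.0], [392.0, 157.0], [387.0, 193.0]] [[ 606. -190.   63.]]
620.0 [424.5 176.2] [[410.0, 193.0], [419.0, 156.0], [439.0, 161.0], [430.0, 197.0]] [[ 596. -327.   63.]]
157.0 [413.2 197.2] [[378.0, 197.0], [378.0, 194.0], [448.0, 197.0], [448.0, 200.0]] [[ 532. -291.   63.]]
pred board centres px [[379.0, 175.7], [424.6, 177.1]]
150 22 15 10 12  8  8  8 10  8 15 165  0 150 120 135 120 150  0 66 67 60 120 112 113 112 110 109 111 108  0  8  8  8 10  8  8 10  8 15
153 22 19  8  8  8 15 15 12  0  0  0 10 12 10 10  8 10 15 4
[... 1433 characters left out ...]
2 21 17 14 15 14 14 23 26 26 26 26 26 26 25 18 12 11 11 12 11 11 29 28 28 28 28 27  0  8  8  8
192 22 21 22 22 22 22 22 22 22 21 22 19 18 18 26 27 26 25 25 24 24 24 19 12 11 10 12 11 11 28 27 28 27 27 26 10  8 15  8
195 21 22 22 22 22 22 22 21 22 23 21 13 12 14 14 15 15 17 19 19 21 21 20 20 20 24 23 23 26 26 25 25 25 25 25  0  8  8 10
198 22 22 22 22 22 22 22 22 23 22 21 21 27 26 25 23 19 18 17 15 14 14 15 12 11 12 11 10 11 11 11 12 12 12 12  8  8  8  6
201 22 22 23 22 22 22 21 21 21 23 22 22 21 10 18 13 15 11 18 17 19 22 22 25 23 24 23 23 24 23 25 23 23 23 22 10 10 15 12
204 22 22 21 21 21 21 22 22 22 22 22 22 23 15 15 12 15 12 12 12  8 12  6  8  8  8  8 10  8  8 170  8 10 10 12 15  8 15 10
```

```bash
python3 -c "
from h import *
plan((590,6.5,137,177))"; python3 -m inch '[[[-0.1,0,3,0],[-0.1,0,6,0],[-0.1,0,9,0],[-0.1,0,9.8,0],[-0.1,0,9.8,0]]]' 6; python3 -m inch '[[[0,0,0,0],[0,0,0,0],[0,0,0,0],[0,0,0,0],[0,0,0,0]]]' 2.5
```

```text
[-0.07, 0.02, 9.83, -0.14] rows 3
clock: 47.43
eef_pos: [588.9, 5.4, 135.5]
tool_rot: [-3.141, -0.002, 3.086]
force: [0.3, -0.1, 0.6]
width: 60.3
gripper_force: 0.0
clock: 47.85
eef_pos: [591.2, 6.1, 138.7]
tool_rot: [3.141, 0.004, 3.086]
force: [-0.1, 0.7, 6.3]
width: 25.6
gripper_force: 32.5
```

```bash
python3 -m inch '[[[0,-1,0,0],[0,-2.1,0.2,0],[0,-3,0.5,0],[0,-3.9,0.8,0],[0,-4.7,1.2,0],[0,-5.2,1.5,0],[0,-5.4,1.6,0],[0,-5.4,1.6,0]]]';python3 -c "
from h import *
print(here())"
```

```text
clock: 48.52
eef_pos: [589.1, -44.2, 122.1]
tool_rot: [3.134, 0.006, 3.088]
force: [1.9, 6.5, 0.5]
width: 25.5
gripper_force: 34.1
(48.52, array([589.1, -44.2, 122.1]), array([179.6,   0.3, 176.9]), array([1.9, 6.5, 0.5]), 25.5)
```

```bash
python3 -m inch '[[[0,-0.3,0.2,0],[0,-0.4,0.3,0],[0,-0.4,0.3,0]]]';python3 -m inch '[[[0,0,0,0],[0,0,0,0],[0,0,0,0],[0,0,-1,0],[0,0,-4,0],[0,0,-8,0],[0,0,-11,0],[0,0,-11,0]]]' 6;python3 -m inch '[[[0,0,0,0],[0,0,0,0],[0,0,0,0],[0,0,0,0]]]';python3 -c "
from h import *
im,p=snap('wrist','w33');print(here())
for a,c,b in blobs(im,(0,120,40),(6,255,255),200,(220,120,420,300)): print('knob?',a,c.round(1),ray(p,[c],131).round(1))
im,q=snap('top','t33')
for a,c,b in blobs(im,(8,100,60),(19,200,255),60,(200,150,460,215)): print(a,c.round(1),ray(q,[c],63).round(0))
im,q=snap('scene','s33')
for a,c,b in blobs(im,(5,120,40),(22,255,255),50,(330,90,420,175)): print(a,c)
for a,c,b in blobs(im,(0,150,60),(6,255,255),20,(300,160,370,240)): print('knob scene',a,c,proj(q,[(588,-45,130),(590,6,145)]).tolist())
"
```

```text
clock: 48.77
eef_pos: [589.2, -45.7, 120.6]
tool_rot: [3.132, 0.007, 3.089]
force: [-0.1, 11.0, 10.5]
width: 25.5
gripper_force: 35.1
clock: 49.43
eef_pos: [590.1, -52.0, 234.2]
tool_rot: [3.141, 0.011, 3.085]
force: [1.0, 1.2, -0.9]
width: 59.7
gripper_force: 0.0
clock: 49.77
eef_pos: [585.4, -52.8, 225.9]
tool_rot: [-3.141, -0.003, 3.086]
force: [-0.4, 0.1, -0.7]
width: 59.8
gripper_force: 0.0
(49.82, array([585.6, -52.7, 226. ]), array([ 1.800e+02, -1.000e-01,  1.768e+02]), array([ 0.3, -0.1,  0.5]), 60.1)
knob? 885.0 [326.9 204.4] [[587.2 -45.5 131. ]]
knob? 216.0 [409.6 153.6] [[552.1  16.1 131. ]]
621.0 [424.5 176.2] [[ 596. -327.   63.]]
350.5 [245.1 188.3] [[564. 218.  63.]]
263.0 [208.5 186.6] [[570. 329.  63.]]
152.5 [385.2 163.8] [[ 635. -208.   63.]]
102.5 [424.7 197.8] [[ 530. -325.   63.]]
1539.5 [399.73367977 109.38205045]
273.5 [387.49177331 137.9293114 ]
205.0 [362.07073171 151.08861789]
knob scene 575.0 [358.13942029 196.01217391] [[324.87815454372446, 207.50158480218326], [335.81959270275814, 194.90942238418526]]
knob scene 40.5 [325.39917695 207.49794239] [[324.87815454372446, 207.50158480218326], [335.81959270275814, 194.90942238418526]]
```

```bash
python3 -c "
from cell import order
print(order.finish_job())"
```

```text
the job is handed in; nothing more can be done
None
```

I handed the job in at about 50 s. The lever stood at centre off while both boards went to lean on the rack and both mallets went into the loops, then moved to the blower stop. All of this is from my own camera checks: the brown board was partly hidden by the arm in the last picture, and the hand-in returned no verdict.

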